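Tip the hair claws from the trinket tray into the tilt-out bin

TASK

Lift the sage-green tray over the tilted-out white bin and tip it so that all four small hair claws slide off its open end into the bin. Set the empty tray back upright where it stood, without letting go of it in the air, and push the bin fully shut. Leave everything else on the dresser where it is.

Things in the scene. Friction and masses are not known exactly. Their poses are not given: they have to be found in the camera images.
- tray: sage-green lacquered trinket tray, 150 mm long (its x) by 120 mm wide (its y), 0.18 to 0.29 kg, loose; origin at the centre of its underside, z up. Floor 5 mm thick; walls 24 mm high at the two long sides and the closed end (-x); the end at +x has no wall and is where it pours. A pale wooden cross handle spans it over its middle between two side posts 98 mm high, 26 mm long in x.
- tray_grip (a point): centre of the tray's cross handle, 88 mm straight above the tray's underside centre. The bar runs along the tray's y, 110 mm long between the posts, 14 mm thick (x) and 16 mm high (z). Same axes as the tray.
- tray_lip (a point): middle of the tray's open pouring edge: upper face of the floor at the +x end, 75 mm ahead of the handle and 83 mm below it. Same axes as the tray.
- bin_housing: fixed housing of the white tilt-out bin, 95 mm deep (its x) by 184 mm wide (its y, 228 mm with its two low mounting ears, 4 mm high) by 126 mm high, screwed to the dresser; origin at the centre of its underside; x points from the front into the bin, so the front faces -x. The hinge line runs along y at x = -42 mm, z = 8 mm.
- bin (a joint): tilt of the bucket in rad: 0 fully shut, 0.68 fully tilted out at its stop; it begins tilted out. The hinge has light friction (0.04 N m), so the bucket roughly stays where it is left; about 1 N at its top edge shuts it.
- bin_in (a point): centre of the inner floor of the bucket, moves and turns with it; axes as the housing's when shut (x into the bin, z up). The bucket is 172 mm wide, inside 169 mm wide, 73 mm deep and 112 mm high at its front panel, 75 mm at its back wall, open at the top.
- bin_edge (a point): middle of the top edge of the bucket's front panel (4 mm thick, 112 mm from the hinge line); moves with it. Shut, it stands at 120 mm height; tilted out, it is the mouth's outer rim and the mouth lies between it and the housing's front.
- bin_pull (a point): outer edge of the finger pull, a ledge 70 mm wide, 10 mm high, that stands out 8 mm from the front panel just below its top edge; moves with the bucket, same axes as bin_in. Shut, it lies at housing x = -56 mm, z = 115 mm; it travels on an arc of 108 mm radius about the hinge line, inwards and up, so a finger that pushes it shut does best to rise with it.
- claw0_center (a point): centre of a small coral plastic hair claw, 40 x 26 x 24 mm, 14 g, standing loose on the tray's floor; smooth, slides on the tray once it is tipped by about 17 to 25 degrees.
- claw1_center (a point): centre of a small cream plastic hair claw, 40 x 26 x 24 mm, 14 g, standing loose on the tray's floor; smooth, slides on the tray once it is tipped by about 17 to 25 degrees.
- claw2_center (a point): centre of a small brown plastic hair claw, 40 x 26 x 24 mm, 14 g, standing loose on the tray's floor; smooth, slides on the tray once it is tipped by about 17 to 25 degrees.
- claw3_center (a point): centre of a small teal plastic hair claw, 40 x 26 x 24 mm, 14 g, standing loose on the tray's floor; smooth, slides on the tray once it is tipped by about 17 to 25 degrees.
- coaster: dark round wooden coaster, 96 mm across, 9 mm thick, a bystander; origin at the centre of its underside.
- nail_clipper: chrome nail clipper, 60 x 13 x 14 mm, a bystander; origin at the centre of its underside.
- glass_box: frosted glass soap-shaped lidded box, 100 x 66 x 44 mm, a bystander; origin at the centre of its underside.
- hair_claw: large lavender hair claw, 88 x 46 x 42 mm, a bystander; origin at the centre of its underside.
- perfume: square pink perfume bottle with a brass-coloured cap, 44 x 44 x 92 mm, a bystander; origin at the centre of its underside.
- cream_jar: blue cream jar with a white cap, 60 mm across, 45 mm high, a bystander; origin at the centre of its underside.
There are look-alikes about, which are no part of the job. Leave any pink or purple look-alike of the tray alone.

How it is judged (in metres and radians):
On the way, in this order (a step that is already met when the one before it is completed fails the run):
1. the tray is held with its pouring edge over the bin's mouth and tipped (angle between tray's own z axis and vertical above 0.2 rad and x of tray_lip in the frame of bin_housing between -0.16 and 0.03 m and y of tray_lip in the frame of bin_housing between -0.1 and 0.1 m and z of tray_lip in the frame of bin_housing above 0.05 m), for 0.1 s.
2. all four small hair claws are in the bin's bucket (x of claw0_center in the frame of bin_in between -0.036 and 0.036 m and y of claw0_center in the frame of bin_in between -0.084 and 0.084 m and z of claw0_center in the frame of bin_in between 0 and 0.085 m and x of claw1_center in the frame of bin_in between -0.036 and 0.036 m and y of claw1_center in the frame of bin_in between -0.084 and 0.084 m and z of claw1_center in the frame of bin_in between 0 and 0.085 m and x of claw2_center in the frame of bin_in between -0.036 and 0.036 m and y of claw2_center in the frame of bin_in between -0.084 and 0.084 m and z of claw2_center in the frame of bin_in between 0 and 0.085 m and x of claw3_center in the frame of bin_in between -0.036 and 0.036 m and y of claw3_center in the frame of bin_in between -0.084 and 0.084 m and z of claw3_center in the frame of bin_in between 0 and 0.085 m), for 0.2 s.
At the end, for the whole second after the job is handed in: All four small hair claws lie inside the bucket, the bin is shut (within 0.05 rad), and the tray stands at rest, upright (within 0.06 rad), flat on the dresser, its centre within 60 mm of where it began (all of step 2 and value of joint bin below 0.05 rad and angle between tray's own z axis and vertical below 0.06 rad and distance of tray from where it was at the start of the episode below 0.06 m and height (world z) of tray below 0.006 m and linear speed of tray below 0.02 m/s); the robot touches nothing.
It fails at once if the tray is let go of while it is more than 20 mm above the dresser (height (world z) of tray above 0.02 m and contact force between the fingers and tray below 0.05 N).
It fails at once if a bystander is shifted by more than 30 mm (distance of any of coaster, nail_clipper, glass_box, hair_claw, perfume, cream_jar from where it was at the start of the episode above 0.03 m).
It also fails if it takes over 59 s, if anything falls off the work surface, if the arm or the gripper's body presses on something with over 40 N, if the wrist force passes 120 N, or if a joint passes its speed limit or range.

ROBOT

A 6-joint arm with a two-finger parallel gripper is mounted at the origin on the work surface. World frame = base frame: x ahead of the robot, y to its left, z up, the work surface at z = 0. Lengths are in mm, angles in rad, forces in N, time in s.
With the tool pointing down it reaches from about 300 to 775 mm from the base axis. Payload 14.6 kg.
Tool frame: the origin (TCP) lies at the very end of the fingers, on their centre line; the grasp point (between the pads) lies 19 mm behind it; z points along the fingers, y is the line along which they close (so a half turn about z gives the same grasp; the last joint's range is limited). The gripper opens to 94 mm and grips with 3 to 60 N. Pads are 16 mm wide; open, the fingers measure 119 mm over their backs; the gripper's body (75 mm by 177 mm) begins 78 mm behind the grasp point.
Start: joints at [-1.388, 0.3, 1.521, -0, 1.321, -0.067], TCP at [135.959, -532.92, 184.046] pointing down, gripper open.
Joint ranges: [-3.03, 3.03], [-0.79, 2.21], [0.23, 2.52], [-1.04, 4.18], [0, 3.07], [-2.55, 2.55]. Speed limits (rad/s): [2.22, 2.22, 2.57, 3.14, 3.14, 3.14].

INTERFACE

Orientations are given as [roll, pitch, yaw] about the fixed x, y, z axes, in that order (R = Rz(yaw) Ry(pitch) Rx(roll)).
In Python, from cell import manip, camera, get_calibration gives the robot as it stands.
- The arm moves only by the tool arm_command, never from a script. Its argument "targets" is a list of rows, each an object of numbers: "hand": the opening, from -1 (shut) to 1 (fully open), so that 0 is half open; "x", "y", "z": the shift along the tool's x, y, z in m; "yaw": the turn about the tool's z in rad. In form: [{"hand": .., "x": .., "y": .., "z": .., "yaw": ..}, ...]. A call has 1 to 10 rows; each row shifts and turns the commanded pose from where the row before left it, along the tool's axes as they then stand; what a row does not reach is not made up. A row lasts 1/10 s, in which the tool goes at most 50 mm and 8.59 degrees, less where a joint would pass 70% of its speed; a pose out of reach is approached as far as the arm can. A call is refused whole if a number of a shift passes 0.05 or a number of a turn 0.15, either way. A call with a gripper value outside its range is refused whole. The fingers move at their own pace and stop on an object; "newtons" is the grip in N (left out, the last holds). Time passes only in rows, so rows that do not move let the fingers close. It gives the time, the measured TCP pose, the force, the opening and the grip force at its end, in the units of the state.
- manip.read_state(): the state, without advancing time (a new reading comes with each control period).
- camera(name): name is "scene" or "side" or "wrist"; returns the picture (384x512x3 uint8, red, green, blue); there is no depth.
- get_calibration(name): a dict with "K" (3x3 intrinsics, pixels), "cam_to_world" (4x4, takes a point from camera to world coordinates). Camera axes: x right, y up, looking along -z (the intrinsics and any distortion apply to the point x, -y, -z); pixel columns grow to the right and rows downward; lengths in mm; the calibration is good to about 2 mm. A picture is of the moment at which its call begins: read the wrist's pose just before it. get_calibration takes no time and is no camera call; for the wrist camera it gives the pose at the moment of the call.
- manip.sign_off(): hands the job in; it is judged then, once.
The state is a dict: "clock": time; "joints": joint angles; "qd": joint speeds; "effort": joint torques, N m; "eef_pos": TCP position; "eef_rot": TCP orientation; "wrist_force": force on the tool from outside, world axes, zero at the start; "moment": the same for the moment, N m; "finger_gap": finger opening in mm; "finger_force": force on a finger pad.
Only numpy, scipy, OpenCV 4.12 (cv2) and the standard library are available. Lean on these libraries where they do the work, as an engineer would, in place of code of your own. Each camera call takes 0.05 s, during which the arm holds its last target. There are 200 camera calls.

## Working session

There is one attempt and no reset: what is moved stays moved. The work goes in short steps, Python scripts to look and compute and a tool call to move; the robot and the scene stay as the last step left them, time stands still between calls to the robot, and variables do not carry over. Pictures are saved under pics/ and viewed, at most 10 in all, crops included, and the job is handed in when it is done.

Besides the shell and the picture viewer there is one more tool, called after "Request:" by a JSON object that holds its "method" and its "body". arm_command: Moves the arm, as the interface text tells. Its arguments: {"type":"object","properties":{"targets":{"type":"array"},"newtons":{"type":"number"}},"required":["targets"]}

```bash
mkdir -p pics; ls; python3 - <<'E'
from cell import manip,camera,get_calibration
import cv2,numpy as np
a=camera("scene");b=camera("side")
cv2.imwrite("pics/scene.png",a[:,:,::-1]);cv2.imwrite("pics/side.png",b[:,:,::-1])
for n in("scene","side","wrist"):
    c=get_calibration(n);print(n,{k:(np.round(v,3).tolist() if not isinstance(v,str) else v) for k,v in c.items()})
print(manip.read_state())
E
```

```text
pics
scene {'K': [[413.939, 0.0, 262.151], [0.0, 413.939, 195.386], [0.0, 0.0, 1.0]], 'cam_to_world': [[0.357, -0.78, 0.514, 1049.076], [0.934, 0.298, -0.198, -168.404], [0.001, 0.551, 0.835, 944.812], [0.0, 0.0, 0.0, 1.0]]}
side {'K': [[391.21, 0.0, 254.457], [0.0, 391.21, 191.11], [0.0, 0.0, 1.0]], 'cam_to_world': [[-0.741, 0.448, -0.5, 58.398], [-0.671, -0.512, 0.536, 521.349], [-0.016, 0.733, 0.68, 759.8], [0.0, 0.0, 0.0, 1.0]]}
wrist {'K': [[318.977, 0.0, 256.748], [0.0, 318.977, 192.57], [0.0, 0.0, 1.0]], 'cam_to_world': [[0.247, 0.928, 0.28, 217.636], [-0.969, 0.237, 0.071, -511.816], [-0.001, -0.289, 0.957, 383.673], [0.0, 0.0, 0.0, 1.0]]}
{'clock': 0.1, 'joints': array([-1.38759666e+00,  3.00419467e-01,  1.52147605e+00,  2.99512326e-05,
        1.32067958e+00, -6.66252261e-02]), 'qd': array([-0.00034891, -0.00144839,  0.00014974,  0.0007951 , -0.00058833,
        0.00016642]), 'effort': array([ 8.85029931e-04, -5.32644796e+01, -3.53282976e+01,  7.09212665e-02,
        2.35120731e-02, -6.67363543e-05]), 'eef_pos': array([ 135.92824923, -532.69803573,  183.55908868]), 'eef_rot': array([-3.14061433e+00, -9.43544207e-05,  2.49817415e-01]), 'wrist_force': array([ 0.3267855 ,  0.4268217 , -0.56847435]), 'moment': array([0.0429942 , 0.00054274, 0.02083455]), 'finger_force': 0.0, 'finger_gap': 94.26851150018005}
```

View pics/scene.png

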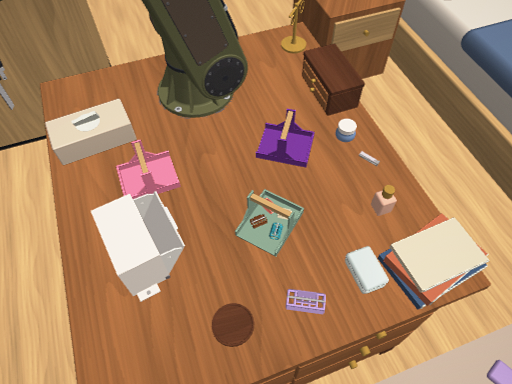

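View pics/side.png

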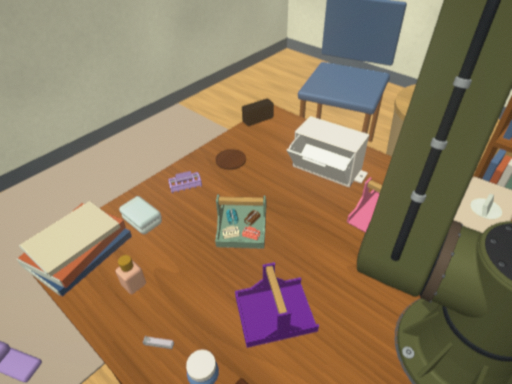

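Candidates for the tray: sage (270,222), pink (148,175) and purple (286,140) in the scene view. The sage one is the target, and it holds the small claws. I'll check it and the bin close up.

```bash
python3 - <<'E'
import cv2,numpy as np
a=cv2.imread("pics/scene.png");b=cv2.imread("pics/side.png")
def c(i,x,y,w=100,h=75): return cv2.resize(i[y:y+h,x:x+w],(400,300),interpolation=cv2.INTER_CUBIC)
o=np.vstack([np.hstack([c(a,220,180),c(b,200,185)]),np.hstack([cv2.resize(a[185:305,80:240],(400,300)),c(b,280,113)])])
cv2.imwrite("pics/crop1.png",o)
E
```

```text
(no output)
```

View pics/crop1.png

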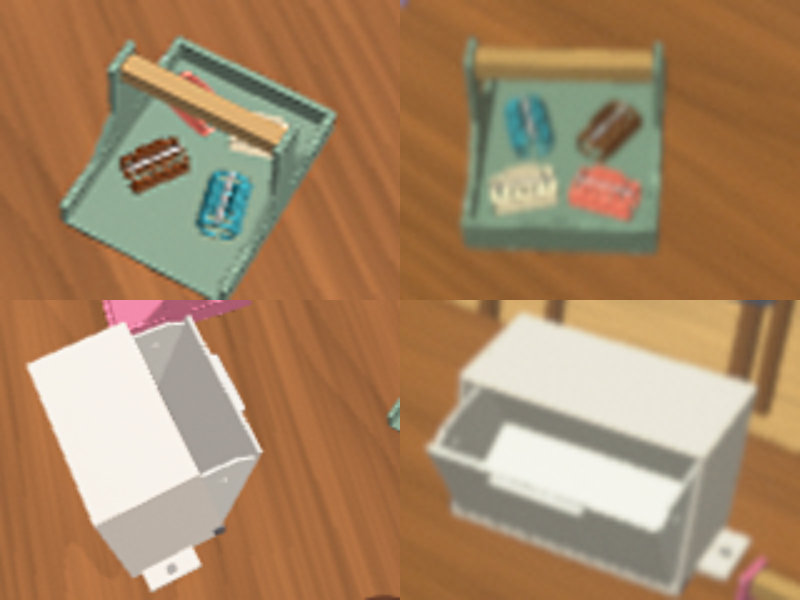

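The crop shows the sage tray with four claws (coral, cream, brown, teal). Its pouring edge runs from (235,234) to (275,254) in the scene image. The bin's housing top has corners (91,211), (130,194), (159,254) and (118,275), and its mouth faces the tray. Next I'll cast rays.

```bash
cat > h.py <<'E'
import numpy as np
from cell import get_calibration
def ray(n,p):
    c=get_calibration(n);T=np.array(c["cam_to_world"]);K=np.array(c["K"])
    d=np.linalg.solve(K,[p[0],p[1],1.]);return T[:3,3],T[:3,:3]@[d[0],-d[1],-d[2]]
def onz(n,p,z):
    o,d=ray(n,p);return o+d*(z-o[2])/d[2]
def proj(n,P):
    c=get_calibration(n);T=np.array(c["cam_to_world"]);K=np.array(c["K"])
    q=T[:3,:3].T@(np.array(P,float)-T[:3,3]);u=K@[q[0],-q[1],-q[2]];return u[:2]/u[2]
def deg(v): return round(float(np.degrees(np.arctan2(v[1],v[0]))),1)
E
python3 - <<'E'
from h import *
np.set_printoptions(precision=1,suppress=True)
def show(t,n,ps,zs):
    P=[onz(n,p,z) for p,z in zip(ps,zs)]
    print(t,np.array(P).tolist() and np.round(P,1).tolist());
    for i in range(len(P)):
        v=P[(i+1)%len(P)]-P[i]; print('   ',round(float(np.hypot(*v[:2])),1),deg(v))
    return P
show("bar top sc","scene",[(251.2,194.5),(291,212.5)],[96]*2)
show("bar top sd","side",[(219.5,199.5),(264,199.5)],[96]*2)
show("tray sc: open L,R(bottom), back R,L(top of wall)","scene",[(235.5,235),(275.5,254.7),(303.7,208),(264.5,190)],[5,5,29,29])
show("tray sd back bottom","side",[(216,246.5),(264.5,248)],[0,0])
show("bin top","scene",[(91,211),(130,194),(159.5,254),(118,275)],[126]*4)
show("bin top sd","side",[(295,131.5),(309,116.5),(368.5,134),(355,152.5)],[126]*4)
show("front edge","scene",[(184.5,245.5),(156.5,192)],[90,90])
show("front edge sd","side",[(287.5,149),(350,171)],[90,90])
E
```

```text
bar top sc [[514.5, 8.5, 96.0], [597.0, 79.7, 96.0]]
    108.9 40.8
    108.9 -139.2
bar top sd [[591.3, 76.4, 96.0], [509.4, 4.8, 96.0]]
    108.8 -138.8
    108.8 41.2
tray sc: open L,R(bottom), back R,L(top of wall) [[559.6, -52.8, 5.0], [647.3, 22.2, 5.0], [560.5, 135.5, 29.0], [471.4, 60.7, 29.0]]
    115.4 40.5
    142.7 127.5
    116.3 -140.0
    143.7 -52.1
tray sd back bottom [[553.9, 134.9, 0.0], [460.5, 58.8, 0.0]]
    120.5 -140.8
    120.5 39.2
bin top [[444.4, -359.3, 126.0], [429.5, -266.0, 126.0], [607.8, -236.5, 126.0], [624.2, -329.1, 126.0]]
    94.4 99.1
    180.7 9.4
    94.0 -79.9
    182.4 -170.5
bin top sd [[605.6, -239.3, 126.0], [622.5, -329.0, 126.0], [442.3, -363.9, 126.0], [425.5, -265.4, 126.0]]
    91.2 -79.4
    183.5 -169.0
    99.9 99.7
    182.0 8.3
front edge [[587.9, -181.1, 90.0], [419.8, -207.6, 90.0]]
    170.2 -171.0
    170.2 9.0
front edge sd [[599.0, -199.4, 90.0], [413.5, -231.8, 90.0]]
    188.3 -170.1
    188.3 9.9
```

The tray measures consistently: centre about (553,42), pouring heading about -50°. So does the bin: housing centre about (525,-298), x heading about -80.5°. The rows allow no roll or pitch, so I'll check in free space what the arm does at its reach limit.

Request:
{"method": "arm_command", "body": {"targets": [{"hand":1,"x":0,"y":0.05,"z":-0.02,"yaw":0},{"hand":1,"x":0,"y":0.05,"z":0,"yaw":0},{"hand":1,"x":0,"y":0.05,"z":0,"yaw":0},{"hand":1,"x":0,"y":0.05,"z":0,"yaw":0},{"hand":1,"x":0,"y":0.05,"z":0,"yaw":0},{"hand":1,"x":0,"y":0.05,"z":0,"yaw":0},{"hand":1,"x":0,"y":0.05,"z":0,"yaw":0}]}}

```text
clock: 0.8
eef_pos: [201.9, -793.2, 201.0]
eef_rot: [3.13, 0.0, 0.25]
wrist_force: [-0.4, -0.2, 0.5]
finger_gap: 94.1
finger_force: 0.0
```

Request:
{"method": "arm_command", "body": {"targets": [{"hand":1,"x":0,"y":0.05,"z":0,"yaw":0},{"hand":1,"x":0,"y":0.05,"z":0,"yaw":0},{"hand":1,"x":0,"y":0.05,"z":0,"yaw":0}]}}

```text
clock: 1.1
eef_pos: [211.1, -829.1, 168.8]
eef_rot: [3.051, -0.0, 0.25]
wrist_force: [-0.6, -0.5, -0.1]
finger_gap: 94.1
finger_force: 0.0
```

```bash
python3 - <<'E'
from cell import manip
s=manip.read_state();print(s['joints'].round(3),s['eef_pos'].round(1),s['eef_rot'].round(3))
E
```

```text
[-1.366  1.122  0.237  0.004  1.693 -0.044] [ 211.1 -829.1  168.8] [ 3.051 -0.     0.25 ]
```

Request:
{"method": "arm_command", "body": {"targets": [{"hand":1,"x":0,"y":0.05,"z":0,"yaw":0},{"hand":1,"x":0,"y":0.05,"z":0,"yaw":0},{"hand":1,"x":0,"y":-0.05,"z":0,"yaw":0},{"hand":1,"x":0,"y":-0.05,"z":0,"yaw":0},{"hand":1,"x":0,"y":-0.05,"z":0,"yaw":0}]}}

```text
clock: 1.6
eef_pos: [198.3, -781.0, 149.9]
eef_rot: [2.991, -0.0, 0.25]
wrist_force: [0.5, -1.8, -0.1]
finger_gap: 93.8
finger_force: 0.0
```

```bash
python3 - <<'E'
from cell import manip
s=manip.read_state();print(s['joints'].round(3),s['eef_pos'].round(1),s['eef_rot'].round(3))
E
```

```text
[-1.37   0.842  0.782  0.008  1.367 -0.05 ] [ 198.3 -781.   149.9] [ 2.991 -0.     0.25 ]
```

The tilt gained at the reach limit stays. So I can lean the tool along the bar's direction, grip the bar flush, and pour by yawing about the leaning tool axis; yawing back returns the tray to upright exactly. Next I'll fit a rough kinematic model to check feasibility.

```bash
cat > kin.py <<'E'
import numpy as np
from scipy.spatial.transform import Rotation as Ro
from scipy.optimize import least_squares
LIM=np.array([[-3.03,3.03],[-.79,2.21],[.23,2.52],[-1.04,4.18],[0,3.07],[-2.55,2.55]])
P=None
def Rof(q): return Ro.from_euler('Z',q[0])*Ro.from_euler('Y',q[1]+q[2])*Ro.from_euler('Z',q[3])*Ro.from_euler('Y',q[4])*Ro.from_euler('Z',q[5]+np.pi/2)
def fk(q,p):
    r0,z0,L1,L2,L3,d=p; a=q[1];b=q[1]+q[2]
    w=Ro.from_euler('Z',q[0]).apply([r0+L1*np.sin(a)+L2*np.sin(b),d,z0+L1*np.cos(a)+L2*np.cos(b)])
    R=Rof(q); return w+R.apply([0,0,L3]),R
D=[([-1.3876,.30042,1.52148,0,1.32068,-.06663],[135.93,-532.7,183.56]),([-1.366,1.122,.237,.004,1.693,-.044],[211.1,-829.1,168.8]),([-1.37,.842,.782,.008,1.367,-.05],[198.3,-781,149.9])]
f=lambda p:np.concatenate([fk(q,p)[0]-x for q,x in D]+[np.array(p-np.array([0,300,400,400,250,38]))*1e-3])
s=least_squares(f,[0,300,400,400,250,38]); P=s.x
def ik(pos,R,q0):
    g=lambda q:np.concatenate([(fk(q,P)[0]-pos)/100,(R.inv()*Rof(q)).as_rotvec()])
    o=least_squares(g,np.clip(q0,LIM[:,0]+1e-3,LIM[:,1]-1e-3),bounds=(LIM[:,0],LIM[:,1]));return o.x,o.cost
E
python3 - <<'E'
from kin import *
np.set_printoptions(precision=3,suppress=True)
print(P,f(P)[:9]);print(Rof(D[0][0]).as_euler('xyz'))
def toolR(al,h,ps):  # tool x at heading h+180 with lean along h by al, z down-out; then world rot ps about up-axis a
    H=np.radians(h); u=np.array([np.cos(H),np.sin(H),0]);z=np.sin(al)*u-np.cos(al)*np.array([0,0,1])
    x=-(np.cos(al)*u+np.sin(al)*np.array([0,0,1])); R=Ro.from_matrix(np.c_[x,np.cross(z,x),z]); return R*Ro.from_rotvec([0,0,-ps])
for al in(.6,.7,.8):
  for name,pos,ps in(("grip",[553,42,70],0),("lift",[553,42,190],0),("over",[499,-141,230],0),("p45",[499,-141,200],-.8),("p60",[499,-141,200],-1.05),("p75",[499,-141,200],-1.3)):
    best=min((ik(np.array(pos,float)+0,toolR(al,40.3,ps),q0) for q0 in([0,.3,1.5,.5,1,-1.5],[0,.3,1.5,-.5,1,-1],[0,.3,1.5,3,1,1],[0,.3,1.5,1.5,1,-1.5])),key=lambda t:t[1])
    print(al,name,best[0],round(best[1],5))
E
```

```text
[-69.025  73.284 466.251 495.416 211.239  36.913] [ 0.309 -0.015  0.757 -0.4    0.331  0.536  0.089 -0.324 -1.293]
[-3.141 -0.     0.25 ]
0.6 grip [-0.085  0.257  1.877  0.434  0.654 -2.55 ] 0.0166
0.6 lift [-0.119  0.141  1.764  0.457  0.877 -2.55 ] 0.00536
0.6 over [-0.452  0.092  1.703  0.325  1.1   -2.55 ] 0.06609
0.6 p45 [-0.571  0.133  1.769  0.639  1.132 -2.292] 0.0
0.6 p60 [-0.571  0.133  1.769  0.639  1.132 -2.042] 0.0
0.6 p75 [-0.571  0.133  1.769  0.639  1.132 -1.792] 0.0
0.7 grip [-0.082  0.243  1.905  0.472  0.591 -2.55 ] 0.03257
0.7 lift [-0.121  0.122  1.797  0.503  0.814 -2.55 ] 0.01442
0.7 over [-0.467  0.077  1.729  0.382  1.06  -2.55 ] 0.08893
0.7 p45 [-0.606  0.13   1.8    0.758  1.132 -2.387] 0.0
0.7 p60 [-0.606  0.13   1.8    0.758  1.132 -2.137] 0.0
0.7 p75 [-0.606  0.13   1.8    0.758  1.132 -1.887] 0.0
0.8 grip [-0.229  0.256  2.057  1.471  0.661  2.55 ] 0.01787
0.8 lift [-0.122  0.105  1.827  0.547  0.752 -2.55 ] 0.02831
0.8 over [-0.705  0.096  1.903  1.149  1.156  2.55 ] 0.06857
0.8 p45 [-0.639  0.131  1.829  0.876  1.143 -2.482] 0.0
0.8 p60 [-0.639  0.131  1.829  0.876  1.143 -2.232] 0.0
0.8 p75 [-0.639  0.131  1.829  0.876  1.143 -1.982] 0.0
```

```bash
cat >> h.py <<'E'
from scipy.spatial.transform import Rotation as Ro
def rows(pos,rot,way,vmax=.045,wmax=.14):
    """way: list of (world pos mm, tool yaw total rad, vmax m/row); prints tool-axis rows"""
    R=Ro.from_euler('xyz',rot);p=np.array(pos,float);out=[]
    for w in way:
        t,y=np.array(w[0],float),w[1];v=w[2] if len(w)>2 else vmax
        n=int(max(np.ceil(np.linalg.norm(t-p)/1000/v),np.ceil(abs(y)/wmax),1))
        for k in range(n):
            d=R.inv().apply((t-p)/1000/(n-k)).round(3);yy=round(y/n,3)
            out.append([*d.tolist(),yy]);p=p+1000*R.apply(d);R=R*Ro.from_rotvec([0,0,yy])
    return out
def show(o):
    for i in range(0,len(o),10):
        print('['+','.join('{"hand":1,"x":%g,"y":%g,"z":%g,"yaw":%g}'%tuple(r) for r in o[i:i+10])+']')
def state():
    from cell import manip
    s=manip.read_state();return s['eef_pos'],s['eef_rot'],s
E
python3 - <<'E'
from h import *
np.set_printoptions(precision=3,suppress=True)
print("lamp base",onz("scene",(293,45),0),"chest front bottom",onz("scene",(331,111),0),onz("scene",(362,100),0), onz("scene",(305,75),0),"jar",onz("scene",(346,130),30),"books",onz("scene",(420,300),0))
p,r,s=state();print(p,r,s['joints'])
w=[([650*np.cos(a),650*np.sin(a),260],-.454/6) for a in np.radians([-55,-33,-12,8,28,45])]
w.append(([720*np.cos(.83),720*np.sin(.83),240],0))
show(rows(p,r,w))
E
```

```text
lamp base [-98.141 390.752   0.   ] chest front bottom [246.687 372.952   0.   ] [238.048 488.183   0.   ] [ 63.359 365.409   0.   ] jar [358.041 362.771  30.   ] books [873.903 296.282   0.   ]
[ 198.341 -781.047  149.932] [ 2.991 -0.     0.25 ] [-1.37   0.842  0.782  0.008  1.367 -0.05 ]
[{"hand":1,"x":0.029,"y":-0.022,"z":-0.017,"yaw":-0.009},{"hand":1,"x":0.029,"y":-0.022,"z":-0.017,"yaw":-0.009},{"hand":1,"x":0.029,"y":-0.022,"z":-0.017,"yaw":-0.009},{"hand":1,"x":0.029,"y":-0.022,"z":-0.017,"yaw":-0.009},{"hand":1,"x":0.03,"y":-0.021,"z":-0.018,"yaw":-0.009},{"hand":1,"x":0.03,"y":-0.021,"z":-0.017,"yaw":-0.009},{"hand":1,"x":0.03,"y":-0.021,"z":-0.018,"yaw":-0.009},{"hand":1,"x":0.03,"y":-0.021,"z":-0.017,"yaw":-0.009},{"hand":1,"x":0.037,"y":-0.019,"z":-0.003,"yaw":-0.013},{"hand":1,"x":0.037,"y":-0.018,"z":-0.003,"yaw":-0.013}]
[{"hand":1,"x":0.037,"y":-0.018,"z":-0.003,"yaw":-0.013},{"hand":1,"x":0.037,"y":-0.017,"z":-0.004,"yaw":-0.013},{"hand":1,"x":0.038,"y":-0.017,"z":-0.003,"yaw":-0.013},{"hand":1,"x":0.037,"y":-0.017,"z":-0.004,"yaw":-0.013},{"hand":1,"x":0.028,"y":-0
[... 651 characters left out ...]
1,"x":0.009,"y":-0.036,"z":-0.006,"yaw":-0.013},{"hand":1,"x":0.009,"y":-0.036,"z":-0.005,"yaw":-0.013},{"hand":1,"x":0.01,"y":-0.036,"z":-0.006,"yaw":-0.013},{"hand":1,"x":0.01,"y":-0.036,"z":-0.005,"yaw":-0.013}]
[{"hand":1,"x":0.011,"y":-0.035,"z":-0.006,"yaw":-0.013},{"hand":1,"x":0.012,"y":-0.036,"z":-0.005,"yaw":-0.013},{"hand":1,"x":-0,"y":-0.038,"z":-0.005,"yaw":-0.015},{"hand":1,"x":0,"y":-0.038,"z":-0.006,"yaw":-0.015},{"hand":1,"x":0.001,"y":-0.038,"z":-0.005,"yaw":-0.015},{"hand":1,"x":0.001,"y":-0.038,"z":-0.006,"yaw":-0.015},{"hand":1,"x":0.002,"y":-0.038,"z":-0.005,"yaw":-0.015},{"hand":1,"x":0.034,"y":-0.02,"z":0.005,"yaw":0},{"hand":1,"x":0.034,"y":-0.019,"z":0.005,"yaw":0}]
```

Request:
{"method": "arm_command", "body": {"targets": [{"hand":1,"x":0.03,"y":-0.022,"z":-0.017,"yaw":-0.01},{"hand":1,"x":0.03,"y":-0.022,"z":-0.017,"yaw":-0.01},{"hand":1,"x":0.03,"y":-0.022,"z":-0.017,"yaw":-0.01},{"hand":1,"x":0.03,"y":-0.022,"z":-0.017,"yaw":-0.01},{"hand":1,"x":0.03,"y":-0.021,"z":-0.017,"yaw":-0.01},{"hand":1,"x":0.03,"y":-0.021,"z":-0.017,"yaw":-0.01},{"hand":1,"x":0.03,"y":-0.021,"z":-0.017,"yaw":-0.01},{"hand":1,"x":0.03,"y":-0.021,"z":-0.017,"yaw":-0.01},{"hand":1,"x":0.037,"y":-0.018,"z":-0.003,"yaw":-0.013},{"hand":1,"x":0.037,"y":-0.018,"z":-0.003,"yaw":-0.013}]}}

```text
clock: 2.6
eef_pos: [434.8, -471.8, 258.6]
eef_rot: [2.991, 0.016, 0.355]
wrist_force: [0.9, -1.0, -0.0]
finger_gap: 93.9
finger_force: 0.0
```

Request:
{"method": "arm_command", "body": {"targets": [{"hand":1,"x":0.037,"y":-0.018,"z":-0.003,"yaw":-0.013},{"hand":1,"x":0.037,"y":-0.017,"z":-0.004,"yaw":-0.013},{"hand":1,"x":0.037,"y":-0.017,"z":-0.003,"yaw":-0.013},{"hand":1,"x":0.037,"y":-0.017,"z":-0.004,"yaw":-0.013},{"hand":1,"x":0.028,"y":-0.027,"z":-0.005,"yaw":-0.013},{"hand":1,"x":0.028,"y":-0.027,"z":-0.005,"yaw":-0.013},{"hand":1,"x":0.029,"y":-0.027,"z":-0.005,"yaw":-0.013},{"hand":1,"x":0.029,"y":-0.026,"z":-0.004,"yaw":-0.013},{"hand":1,"x":0.03,"y":-0.026,"z":-0.005,"yaw":-0.013},{"hand":1,"x":0.03,"y":-0.025,"z":-0.004,"yaw":-0.013}]}}

```text
clock: 3.6
eef_pos: [636.0, -132.7, 258.0]
eef_rot: [2.995, 0.036, 0.484]
wrist_force: [0.5, -0.9, 2.0]
finger_gap: 94.1
finger_force: 0.0
```

Request:
{"method": "arm_command", "body": {"targets": [{"hand":1,"x":0.018,"y":-0.032,"z":-0.005,"yaw":-0.013},{"hand":1,"x":0.019,"y":-0.032,"z":-0.006,"yaw":-0.013},{"hand":1,"x":0.019,"y":-0.032,"z":-0.005,"yaw":-0.013},{"hand":1,"x":0.02,"y":-0.032,"z":-0.006,"yaw":-0.013},{"hand":1,"x":0.02,"y":-0.032,"z":-0.005,"yaw":-0.013},{"hand":1,"x":0.02,"y":-0.031,"z":-0.006,"yaw":-0.013},{"hand":1,"x":0.009,"y":-0.036,"z":-0.006,"yaw":-0.013},{"hand":1,"x":0.009,"y":-0.036,"z":-0.005,"yaw":-0.013},{"hand":1,"x":0.01,"y":-0.036,"z":-0.006,"yaw":-0.013},{"hand":1,"x":0.01,"y":-0.036,"z":-0.005,"yaw":-0.013}]}}

```text
clock: 4.6
eef_pos: [592.4, 235.6, 257.5]
eef_rot: [3.0, 0.055, 0.613]
wrist_force: [-0.5, -0.0, -0.2]
finger_gap: 93.7
finger_force: 0.0
```

Request:
{"method": "arm_command", "body": {"targets": [{"hand":1,"x":0.011,"y":-0.035,"z":-0.006,"yaw":-0.013},{"hand":1,"x":0.012,"y":-0.036,"z":-0.005,"yaw":-0.013},{"hand":1,"x":0,"y":-0.038,"z":-0.005,"yaw":-0.015},{"hand":1,"x":0,"y":-0.038,"z":-0.006,"yaw":-0.015},{"hand":1,"x":0.001,"y":-0.038,"z":-0.005,"yaw":-0.015},{"hand":1,"x":0.001,"y":-0.038,"z":-0.006,"yaw":-0.015},{"hand":1,"x":0.002,"y":-0.038,"z":-0.005,"yaw":-0.015},{"hand":1,"x":0.034,"y":-0.02,"z":0.005,"yaw":0},{"hand":1,"x":0.034,"y":-0.019,"z":0.005,"yaw":0}]}}

```text
clock: 5.5
eef_pos: [480.0, 532.9, 238.4]
eef_rot: [3.006, 0.067, 0.714]
wrist_force: [-0.4, -0.3, 0.9]
finger_gap: 94.1
finger_force: 0.0
```

```bash
cat >> h.py <<'E'
def rep():
    p,r,s=state();R=Ro.from_euler('xyz',r);z=R.apply([0,0,1]);x=R.apply([1,0,0]);y=R.apply([0,1,0])
    print("t",s['clock'],"p",p.round(1).tolist(),"lean",round(float(np.arccos(-z[2])),3),"at",deg(z),"xhead",deg(x),"yhead",deg(y),"yz",round(float(y[2]),3),"q",s['joints'].round(3).tolist())
    return p,r,s
E
python3 -c "
from h import *
rep()"
```

```text
t 5.5 p [480.0, 532.9, 238.4] lean 0.151 at -75.4 xhead 40.9 yhead -48.6 yz 0.135 q [0.838, 0.759, 0.725, -0.128, 1.74, 1.674]
```

Request:
{"method": "arm_command", "body": {"targets": [{"hand":1,"x":0.05,"y":-0.01,"z":0,"yaw":0},{"hand":1,"x":0.05,"y":-0.01,"z":0,"yaw":0},{"hand":1,"x":0.05,"y":-0.01,"z":0,"yaw":0},{"hand":1,"x":0.05,"y":-0.01,"z":0,"yaw":0},{"hand":1,"x":0.05,"y":-0.01,"z":0,"yaw":0},{"hand":1,"x":0.05,"y":-0.01,"z":0,"yaw":0},{"hand":1,"x":0.05,"y":-0.01,"z":0,"yaw":0},{"hand":1,"x":0.05,"y":-0.01,"z":0,"yaw":0}]}}

```text
clock: 6.3
eef_pos: [561.8, 643.7, 154.5]
eef_rot: [3.026, -0.089, 0.732]
wrist_force: [0.8, 0.3, 0.8]
finger_gap: 94.1
finger_force: 0.0
```

```bash
python3 -c "
from h import *
rep()"
```

```text
t 6.3 p [561.8, 643.7, 154.5] lean 0.146 at -10.5 xhead 42.0 yhead -48.6 yz 0.114 q [0.853, 1.142, 0.236, -0.126, 1.688, 1.677]
```

Request:
{"method": "arm_command", "body": {"targets": [{"hand":1,"x":0.05,"y":-0.012,"z":-0.03,"yaw":0},{"hand":1,"x":0.05,"y":-0.012,"z":-0.03,"yaw":0},{"hand":1,"x":0.05,"y":-0.012,"z":-0.03,"yaw":0},{"hand":1,"x":0.05,"y":-0.012,"z":-0.03,"yaw":0},{"hand":1,"x":0.05,"y":-0.012,"z":-0.03,"yaw":0},{"hand":1,"x":0.05,"y":-0.012,"z":-0.03,"yaw":0}]}}

```text
clock: 6.9
eef_pos: [543.7, 676.6, 263.1]
eef_rot: [3.05, -0.256, 0.75]
wrist_force: [0.1, -0.2, 0.5]
finger_gap: 94.1
finger_force: 0.0
```

```bash
python3 -c "
from h import *
rep()"
```

```text
t 6.9 p [543.7, 676.6, 263.1] lean 0.271 at 22.9 xhead 43.0 yhead -48.4 yz 0.089 q [0.894, 1.018, 0.235, -0.128, 1.647, 1.702]
```

Request:
{"method": "arm_command", "body": {"targets": [{"hand":1,"x":0.05,"y":-0.008,"z":-0.005,"yaw":0},{"hand":1,"x":0.05,"y":-0.008,"z":-0.005,"yaw":0},{"hand":1,"x":0.05,"y":-0.008,"z":-0.005,"yaw":0},{"hand":1,"x":0.05,"y":-0.008,"z":-0.005,"yaw":0},{"hand":1,"x":0.05,"y":-0.008,"z":-0.005,"yaw":0},{"hand":1,"x":0.05,"y":-0.008,"z":-0.005,"yaw":0},{"hand":1,"x":0.05,"y":-0.008,"z":-0.015,"yaw":0},{"hand":1,"x":0.05,"y":-0.008,"z":-0.015,"yaw":0},{"hand":1,"x":0.05,"y":-0.008,"z":-0.02,"yaw":0},{"hand":1,"x":0.05,"y":-0.008,"z":-0.02,"yaw":0}]}}

```text
clock: 7.9
eef_pos: [564.7, 718.9, 363.7]
eef_rot: [3.088, -0.541, 0.772]
wrist_force: [-0.8, -0.0, 0.3]
finger_gap: 94.0
finger_force: 0.0
```

```bash
python3 -c "
from h import *
rep()"
```

```text
t 7.9 p [564.7, 718.9, 363.7] lean 0.543 at 38.3 xhead 44.2 yhead -47.3 yz 0.046 q [0.903, 0.93, 0.235, -0.121, 1.446, 1.699]
```

Request:
{"method": "arm_command", "body": {"targets": [{"hand":1,"x":0.02,"y":0.05,"z":0.0,"yaw":0},{"hand":1,"x":0.02,"y":0.05,"z":0.0,"yaw":0},{"hand":1,"x":0.03,"y":0.04,"z":0.0,"yaw":0},{"hand":1,"x":0.05,"y":0.01,"z":0.0,"yaw":0},{"hand":1,"x":0.05,"y":0.01,"z":0.0,"yaw":0},{"hand":1,"x":0.05,"y":0.01,"z":0.0,"yaw":0},{"hand":1,"x":0.05,"y":0.01,"z":0.0,"yaw":0}]}}

```text
clock: 8.6
eef_pos: [703.8, 619.7, 418.9]
eef_rot: [3.081, -0.688, 0.784]
wrist_force: [0.3, -0.3, -0.3]
finger_gap: 94.0
finger_force: 0.0
```

```bash
python3 -c "
from h import *
rep()"
```

```text
t 8.6 p [703.8, 619.7, 418.9] lean 0.69 at 39.4 xhead 44.9 yhead -47.3 yz 0.047 q [0.682, 0.89, 0.236, 0.004, 1.326, 1.491]
```

Request:
{"method": "arm_command", "body": {"targets": [{"hand":1,"x":0.05,"y":-0.005,"z":0.0,"yaw":0},{"hand":1,"x":0.05,"y":-0.005,"z":0.0,"yaw":0},{"hand":1,"x":0.05,"y":-0.005,"z":0.0,"yaw":0},{"hand":1,"x":0.05,"y":-0.005,"z":0.0,"yaw":0}]}}

```text
clock: 9.0
eef_pos: [692.4, 644.2, 468.7]
eef_rot: [3.072, -0.801, 0.794]
wrist_force: [-0.2, 0.5, 0.3]
finger_gap: 94.3
finger_force: 0.0
```

```bash
cat > plan.py <<'E'
from h import *
import kin
def feas(out,p,r,q):
    """check rows with the fitted arm model"""
    R=Ro.from_euler('xyz',r);p=np.array(p,float);worst=0;dq=0
    for i,o in enumerate(out):
        p=p+1000*R.apply(o[:3]);R=R*Ro.from_rotvec([0,0,o[3]]);q2,c=kin.ik(p,R,q);worst=max(worst,c);dq=max(dq,abs(q2-q).max());q=q2
    print("end q",np.round(q,2).tolist(),"worst",round(worst,5),"max dq/row",round(dq,3));return p,R
GRIP=np.array([553.,42.,88.])
E
python3 - <<'E'
from plan import *
p,r,s=rep();R=Ro.from_euler('xyz',r);z=R.apply([0,0,1])
# best yaw so tool y is horizontal
ds=np.linspace(-.3,.3,601);d=ds[np.argmin([abs((R*Ro.from_rotvec([0,0,a])).apply([0,1,0])[2]) for a in ds])]
R2=R*Ro.from_rotvec([0,0,d]);print("yaw fix",d,"y head",deg(R2.apply([0,1,0])))
g=GRIP+19*z; pre=GRIP-91*z
print("grip tcp",g.round(1),"pre",pre.round(1))
o=rows(p,r,[([650,430,380],d/2),([580,200,280],d/2),(pre,0)]);show(o);feas(o,p,r,s['joints'])
E
```

```text
t 9.0 p [692.4, 644.2, 468.7] lean 0.803 at 39.9 xhead 45.5 yhead -47.4 yz 0.049 q [0.715, 0.853, 0.236, -0.014, 1.25, 1.52]
yaw fix 0.068 y head -50.1
grip tcp [563.5  50.8  74.8] pre [502.8  -0.  151.2]
[{"hand":1,"x":-0.032,"y":0.021,"z":-0.01,"yaw":0.006},{"hand":1,"x":-0.032,"y":0.021,"z":-0.01,"yaw":0.006},{"hand":1,"x":-0.031,"y":0.021,"z":-0.01,"yaw":0.006},{"hand":1,"x":-0.031,"y":0.021,"z":-0.01,"yaw":0.006},{"hand":1,"x":-0.031,"y":0.022,"z":-0.01,"yaw":0.006},{"hand":1,"x":-0.032,"y":0.021,"z":-0.011,"yaw":0.006},{"hand":1,"x":-0.036,"y":0.021,"z":-0.013,"yaw":0.006},{"hand":1,"x":-0.036,"y":0.021,"z":-0.012,"yaw":0.006},{"hand":1,"x":-0.036,"y":0.021,"z":-0.013,"yaw":0.006},{"hand":1,"x":-0.035,"y":0.022,"z":-0.012,"yaw":0.006}]
[{"hand":1,"x":-0.035,"y":0.022,"z":-0.013,"yaw":0.006},{"hand":1,"x":-0.036,"y":0.021,"z":-0.012,"yaw":0.006},{"hand":1,"x":-0.037,"y":0.018,"z":-0.008,"yaw":0},{"hand":1,"x":-0.037,"y":0.017,"z":-0.008,"yaw":0},{"hand":1,"x":-0.037,"y":0.018,"z":-0.007,"yaw":0},{"hand":1,"x":-0.037,"y":0.017,"z":-0.008,"yaw":0},{"hand":1,"x":-0.037,"y":0.018,"z":-0.007,"yaw":0},{"hand":1,"x":-0.037,"y":0.017,"z":-0.008,"yaw":0}]
end q [-0.34, 0.07, 2.01, 0.96, 0.85, -0.05] worst 0.00891 max dq/row 0.307
```

Request:
{"method": "arm_command", "body": {"targets": [{"hand":1,"x":-0.032,"y":0.021,"z":-0.01,"yaw":0.006},{"hand":1,"x":-0.032,"y":0.021,"z":-0.01,"yaw":0.006},{"hand":1,"x":-0.031,"y":0.021,"z":-0.01,"yaw":0.006},{"hand":1,"x":-0.031,"y":0.021,"z":-0.01,"yaw":0.006},{"hand":1,"x":-0.031,"y":0.022,"z":-0.01,"yaw":0.006},{"hand":1,"x":-0.032,"y":0.021,"z":-0.011,"yaw":0.006},{"hand":1,"x":-0.036,"y":0.021,"z":-0.013,"yaw":0.006},{"hand":1,"x":-0.036,"y":0.021,"z":-0.012,"yaw":0.006},{"hand":1,"x":-0.036,"y":0.021,"z":-0.013,"yaw":0.006},{"hand":1,"x":-0.035,"y":0.022,"z":-0.012,"yaw":0.006}]}}

```text
clock: 10.0
eef_pos: [612.4, 302.0, 327.2]
eef_rot: [3.127, -0.803, 0.716]
wrist_force: [0.8, -0.3, 0.8]
finger_gap: 93.8
finger_force: 0.0
```

Request:
{"method": "arm_command", "body": {"targets": [{"hand":0.2,"x":-0.035,"y":0.022,"z":-0.013,"yaw":0.006},{"hand":0.2,"x":-0.036,"y":0.021,"z":-0.012,"yaw":0.006},{"hand":0.2,"x":-0.037,"y":0.018,"z":-0.008,"yaw":0},{"hand":0.2,"x":-0.037,"y":0.017,"z":-0.008,"yaw":0},{"hand":0.2,"x":-0.037,"y":0.018,"z":-0.007,"yaw":0},{"hand":0.2,"x":-0.037,"y":0.017,"z":-0.008,"yaw":0},{"hand":0.2,"x":-0.037,"y":0.018,"z":-0.007,"yaw":0},{"hand":0.2,"x":-0.037,"y":0.017,"z":-0.008,"yaw":0}]}}

```text
clock: 10.8
eef_pos: [513.2, 24.5, 166.4]
eef_rot: [3.137, -0.802, 0.7]
wrist_force: [0.7, -0.7, 1.7]
finger_gap: 56.5
finger_force: 0.0
```

```bash
python3 - <<'E'
from plan import *
from cell import camera
import cv2
p,r,s=rep()
im=camera("wrist");cv2.imwrite("pics/w1.png",im[:,:,::-1])
for P in([514.5,8.5,96],[597,79.7,96],[553,42,96]): print(proj("wrist",P).round(0))
E
```

```text
t 10.8 p [513.2, 24.5, 166.4] lean 0.802 at 39.8 xhead 40.1 yhead -50.1 yz 0.003 q [-0.402, 0.028, 2.112, 1.002, 0.861, -0.163]
[271. 263.]
[267. 158.]
[269. 209.]
```

View pics/w1.png

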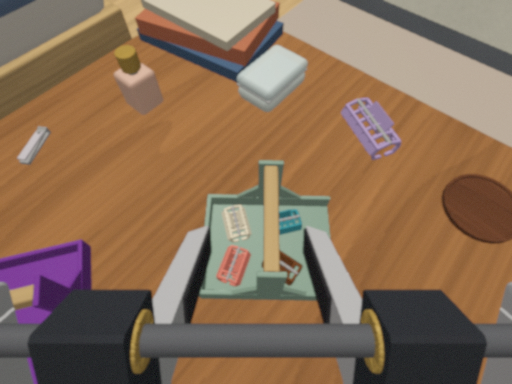

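The wrist view shows the bar running from (271,168) to (271,272), midway between the fingers. It matches the projection (267–271, 158–263), and all four claws are on the sage tray. Next is the grasp.

```bash
python3 - <<'E'
from plan import *
p,r,s=rep();R=Ro.from_euler('xyz',r);z=R.apply([0,0,1])
o=rows(p,r,[(GRIP-41*z,0),(GRIP+19*z,0,.025)]);show(o);feas(o,p,r,s['joints'])
E
```

```text
t 10.85 p [511.2, 21.5, 163.0] lean 0.799 at 39.8 xhead 39.8 yhead -50.2 yz 0.0 q [-0.41, 0.032, 2.116, 1.003, 0.863, -0.171]
[{"hand":1,"x":-0.011,"y":0.006,"z":0.022,"yaw":0},{"hand":1,"x":-0.011,"y":0.005,"z":0.022,"yaw":0},{"hand":1,"x":-0,"y":0,"z":0.02,"yaw":0},{"hand":1,"x":-0,"y":0,"z":0.02,"yaw":0},{"hand":1,"x":-0,"y":0,"z":0.02,"yaw":0}]
end q [-0.18, 0.27, 1.96, 1.11, 0.67, -0.13] worst 0.0 max dq/row 0.143
```

Request:
{"method": "arm_command", "body": {"targets": [{"hand":0,"x":-0.01,"y":0.005,"z":0.022,"yaw":0},{"hand":0,"x":-0.01,"y":0.005,"z":0.022,"yaw":0},{"hand":0,"x":0,"y":0,"z":0.02,"yaw":0},{"hand":0,"x":0,"y":0,"z":0.02,"yaw":0},{"hand":0,"x":0,"y":0,"z":0,"yaw":0},{"hand":0,"x":0,"y":0,"z":0,"yaw":0}]}}

```text
clock: 11.45
eef_pos: [555.5, 47.7, 93.9]
eef_rot: [3.14, -0.801, 0.699]
wrist_force: [-0.3, -0.1, 0.0]
finger_gap: 47.2
finger_force: 0.0
```

```bash
python3 - <<'E'
from plan import *
p,r,s=rep();R=Ro.from_euler('xyz',r);z=R.apply([0,0,1])
o=rows(p,r,[(GRIP+19*z,0,.025)]);show(o)
E
```

```text
t 11.45 p [555.5, 47.7, 93.9] lean 0.801 at 39.9 xhead 40.1 yhead -50.0 yz 0.001 q [-0.307, 0.246, 2.076, 1.186, 0.712, -0.34]
[{"hand":1,"x":-0.008,"y":0.003,"z":0.019,"yaw":0}]
```

Request:
{"method": "arm_command", "body": {"targets": [{"hand":0,"x":-0.004,"y":0.002,"z":0.01,"yaw":0},{"hand":0,"x":-0.004,"y":0.001,"z":0.009,"yaw":0},{"hand":-1,"x":0,"y":0,"z":0,"yaw":0},{"hand":-1,"x":0,"y":0,"z":0,"yaw":0},{"hand":-1,"x":0,"y":0,"z":0,"yaw":0},{"hand":-1,"x":0,"y":0,"z":0,"yaw":0},{"hand":-1,"x":0,"y":0,"z":0,"yaw":0},{"hand":-1,"x":0,"y":0,"z":0,"yaw":0}], "newtons": 50}}

```text
clock: 12.25
eef_pos: [563.8, 50.2, 74.7]
eef_rot: [3.14, -0.801, 0.698]
wrist_force: [-1.2, -1.1, 3.2]
finger_gap: 13.2
finger_force: 50.0
```

```bash
python3 - <<'E'
from plan import *
p,r,s=rep();R=Ro.from_euler('xyz',r)
# pour planning: tray pose relative to tool; tray x = tool y, tray y = ?
yaw=np.radians(-49.9);Rt=Ro.from_euler('z',yaw);z=R.apply([0,0,1]);g=p-19*z;print("grasp",g.round(1),s['finger_gap'],s['finger_force'])
rel=R.inv()*Rt; c=R.inv().apply(np.array([g[0],g[1],0])-p) # assume bar centre at grasp
B=np.array([525.5,-298.5,0]);Rb=Ro.from_euler('z',np.radians(-80.5))
pts={"lip":[75,0,5],"lipL":[75,60,5],"lipR":[75,-60,5],"bot":[0,0,0],"bkL":[-75,60,0],"bkR":[-75,-60,0],"wL":[75,60,29],"wR":[75,-60,29]}
for psi in(.6,.8,1.05,1.3):
    R2=R*Ro.from_rotvec([0,0,psi]);Q=R2*rel;W={k:R2.apply(c)+Q.apply(np.array(v)) for k,v in pts.items()}
    lip=Q.apply([1,0,0]);v=Q.inv().apply([0,0,1]);print(psi,"lip head",deg(lip),"down",round(float(-lip[2]),3),"v",v.round(2))
    print({k:np.round(Rb.inv().apply(w-W["lip"]),0).tolist() for k,w in W.items()},"tcp rel lip world",(-W["lip"]).round(0))
E
```

```text
t 12.25 p [563.8, 50.2, 74.7] lean 0.801 at 39.9 xhead 40.0 yhead -50.1 yz 0.001 q [-0.295, 0.301, 2.065, 1.241, 0.688, -0.399]
grasp [553.4  41.4  88. ] 13.232509927058675 49.965198040008545
0.6 lip head -75.3 down 0.406 v [-0.41 -0.09  0.91]
{'lip': [0.0, 0.0, 0.0], 'lipL': [-8.0, 59.0, -5.0], 'lipR': [8.0, -59.0, 5.0], 'bot': [-70.0, -7.0, 26.0], 'bkL': [-146.0, 46.0, 51.0], 'bkR': [-131.0, -72.0, 61.0], 'wL': [2.0, 62.0, 17.0], 'wR': [17.0, -56.0, 27.0]} tcp rel lip world [ 9. 45. 93.]
0.8 lip head -85.5 down 0.516 v [-0.52 -0.15  0.84]
{'lip': [0.0, 0.0, 0.0], 'lipL': [-0.0, 59.0, -9.0], 'lipR': [0.0, -59.0, 9.0], 'bot': [-67.0, 5.0, 34.0], 'bkL': [-131.0, 70.0, 64.0], 'bkR': [-130.0, -49.0, 82.0], 'wL': [12.0, 62.0, 11.0], 'wR': [13.0, -56.0, 29.0]} tcp rel lip world [23. 32. 95.]
1.05 lip head -100.4 down 0.624 v [-0.62 -0.25  0.74]
{'lip': [0.0, 0.0, 0.0], 'lipL': [8.0, 58.0, -15.0], 'lipR': [-8.0, -58.0, 15.0], 'bot': [-58.0, 19.0, 43.0], 'bkL': [-105.0, 97.0, 75.0], 'bkR': [-122.0, -18.0, 105.0], 'wL': [24.0, 60.0, 3.0], 'wR': [8.0, -55.0, 33.0]} tcp rel lip world [38. 13. 95.]
1.3 lip head -118.1 down 0.694 v [-0.69 -0.36  0.62]
{'lip': [0.0, 0.0, 0.0], 'lipL': [15.0, 54.0, -22.0], 'lipR': [-15.0, -54.0, 22.0], 'bot': [-47.0, 33.0, 49.0], 'bkL': [-75.0, 120.0, 79.0], 'bkR': [-105.0, 12.0, 123.0], 'wL': [34.0, 55.0, -7.0], 'wR': [4.0, -53.0, 37.0]} tcp rel lip world [49. -7. 90.]
```

```bash
cat >> plan.py <<'E'
B=np.array([525.5,-298.5,0]);Rb=Ro.from_euler('z',np.radians(-80.5))
# tray in tool: tray x=tool y; lean .8 about it
R0=Ro.from_euler('xyz',[3.1405,-.801,.698]);REL=R0.inv()*Ro.from_euler('z',np.radians(-50))
C=np.array([0,0,-19.])+REL.apply([0,0,-88.])  # tray origin in tool
def tray(p,R): return p+R.apply(C),R*REL
def tcp_for_lip(lip_h,R): # lip target in housing frame -> tcp world
    return B+Rb.apply(np.array(lip_h,float))-R.apply(C+REL.apply([75,0,5]))
E
python3 - <<'E'
from plan import *
p,r,s=rep();R=Ro.from_euler('xyz',r);Z=lambda y:Ro.from_rotvec([0,0,y])
a=tcp_for_lip([-82,-15,175],R*Z(.3));b=tcp_for_lip([-82,-15,110],R*Z(.3))
way=[(p+[0,0,150],0),(a,.3),(b,0,.03)]
for y in np.arange(.4,1.21,.1): way.append((tcp_for_lip([-82,-15,105],R*Z(y)),.1,.02,))
o=[]
pp,rr=p,r
o=rows(p,r,way,wmax=.05)
for w in way:print(np.round(w[0]),end=' ')
print();show(o);pe,Re=feas(o,p,r,s['joints']);t,Q=tray(pe,Re);print(Rb.inv().apply(t+Q.apply([75,0,5])-B))
E
```

```text
t 12.25 p [563.8, 50.2, 74.7] lean 0.801 at 39.9 xhead 40.0 yhead -50.1 yz 0.001 q [-0.295, 0.301, 2.065, 1.241, 0.688, -0.399]
[564.  50. 225.] [ 483. -161.  259.] [ 483. -161.  194.] [ 491. -165.  192.] [ 499. -170.  195.] [ 506. -175.  198.] [ 514. -181.  199.] [ 520. -188.  200.] [ 527. -195.  201.] [ 533. -203.  200.] [ 538. -211.  199.] [ 543. -219.  198.] 
[{"hand":1,"x":0.027,"y":0,"z":-0.026,"yaw":0},{"hand":1,"x":0.027,"y":0,"z":-0.026,"yaw":0},{"hand":1,"x":0.027,"y":0,"z":-0.026,"yaw":0},{"hand":1,"x":0.027,"y":0,"z":-0.026,"yaw":0},{"hand":1,"x":-0.019,"y":0.018,"z":-0.028,"yaw":0.05},{"hand":1,"x":-0.018,"y":0.019,"z":-0.028,"yaw":0.05},{"hand":1,"x":-0.017,"y":0.02,"z":-0.027,"yaw":0.05},{"hand":1,"x":-0.016,"y":0.021,"z":-0.028,"yaw":0.05},{"hand":1,"x":-0.015,"y":0.022,"z":-0.027,"yaw":0.05},{"hand":1,"x":-0.013,"y":0.023,"z":-0.028,"yaw":0.05}]
[{"hand":1,"x":-0.015,"y":0.005,"z":0.015,"yaw":0},{"hand":1,"x":-0.015,"y":0.005,"z":0.015,"yaw":0},{"hand":1,"x":-0.015,"y":0.004,"z":0.016,"yaw":0},{"hand":1,"x":0.002,"y":0.004,"z":0.001,"yaw":0.05},{"hand":1,"x":0.002,"y
[... 229 characters left out ...]
and":1,"x":0.004,"y":0.003,"z":-0,"yaw":0.05}]
[{"hand":1,"x":0.003,"y":0.003,"z":-0,"yaw":0.05},{"hand":1,"x":0.004,"y":0.003,"z":-0,"yaw":0.05},{"hand":1,"x":0.004,"y":0.003,"z":-0,"yaw":0.05},{"hand":1,"x":0.003,"y":0.003,"z":-0,"yaw":0.05},{"hand":1,"x":0.004,"y":0.003,"z":-0,"yaw":0.05},{"hand":1,"x":0.004,"y":0.003,"z":-0,"yaw":0.05},{"hand":1,"x":0.003,"y":0.003,"z":-0,"yaw":0.05},{"hand":1,"x":0.004,"y":0.003,"z":-0,"yaw":0.05},{"hand":1,"x":0.004,"y":0.003,"z":-0,"yaw":0.05},{"hand":1,"x":0.003,"y":0.003,"z":-0,"yaw":0.05}]
[{"hand":1,"x":0.004,"y":0.004,"z":-0,"yaw":0.05}]
end q [-0.71, 0.29, 1.64, 0.86, 1.2, 1.04] worst 0.0 max dq/row 0.369
[-81.74492673 -15.1708314  104.69215771]
```

```bash
python3 - <<'E'
from plan import *
p,r,s=rep();R=Ro.from_euler('xyz',r);Z=lambda y:Ro.from_rotvec([0,0,y])
a=tcp_for_lip([-82,-15,175],R*Z(.3)); l=p+[0,0,150]
f=lambda k:l+(a-l)*k
way=[(p+[0,0,10],0,.01),(p+[0,0,130],0,.025),(l,0,.01),(f(.04),0,.01),(f(.1),.02,.015),(f(.88),.26,.02),(f(.96),.02,.015),(a,0,.01)]
o=rows(p,r,way,wmax=.05);show(o);feas(o,p,r,s['joints'])
E
```

```text
t 12.25 p [563.8, 50.2, 74.7] lean 0.801 at 39.9 xhead 40.0 yhead -50.1 yz 0.001 q [-0.295, 0.301, 2.065, 1.241, 0.688, -0.399]
[{"hand":1,"x":0.007,"y":0,"z":-0.007,"yaw":0},{"hand":1,"x":0.017,"y":0,"z":-0.017,"yaw":0},{"hand":1,"x":0.017,"y":0,"z":-0.017,"yaw":0},{"hand":1,"x":0.017,"y":0,"z":-0.016,"yaw":0},{"hand":1,"x":0.018,"y":0,"z":-0.017,"yaw":0},{"hand":1,"x":0.017,"y":0,"z":-0.016,"yaw":0},{"hand":1,"x":0.005,"y":0,"z":-0.005,"yaw":0},{"hand":1,"x":0.005,"y":0,"z":-0.005,"yaw":0},{"hand":1,"x":0.005,"y":0,"z":-0.004,"yaw":0},{"hand":1,"x":-0.005,"y":0.005,"z":-0.007,"yaw":0}]
[{"hand":1,"x":-0.007,"y":0.006,"z":-0.01,"yaw":0.02},{"hand":1,"x":-0.01,"y":0.01,"z":-0.014,"yaw":0.029},{"hand":1,"x":-0.009,"y":0.01,"z":-0.014,"yaw":0.029},{"hand":1,"x":-0.009,"y":0.01,"z":-0.014,"yaw":0.029},{"hand":1,"x":-0.009,"y":0.011,"z":-0.014,"yaw":0.029},{"hand":1,"x":-0.008,"y":0.011,"z":-0.015,"yaw":0.029},{"hand":1,"x":-0.008,"y":0.011,"z":-0.014,"yaw":0.029},{"hand":1,"x":-0.008,"y":0.011,"z":-0.015,"yaw":0.029},{"hand":1,"x":-0.007,"y":0.011,"z":-0.014,"yaw":0.029},{"hand":1,"x":-0.007,"y":0.012,"z":-0.015,"yaw":0.029}]
[{"hand":1,"x":-0.003,"y":0.006,"z":-0.007,"yaw":0.01},{"hand":1,"x":-0.003,"y":0.005,"z":-0.006,"yaw":0.01},{"hand":1,"x":-0.003,"y":0.006,"z":-0.007,"yaw":0}]
end q [-0.7, 0.08, 1.76, 0.84, 1.26, 0.22] worst 0.0 max dq/row 0.289
```

Request:
{"method": "arm_command", "body": {"targets": [{"hand":-1,"x":0.007,"y":0,"z":-0.007,"yaw":0},{"hand":-1,"x":0.017,"y":0,"z":-0.017,"yaw":0},{"hand":-1,"x":0.017,"y":0,"z":-0.017,"yaw":0},{"hand":-1,"x":0.017,"y":0,"z":-0.016,"yaw":0},{"hand":-1,"x":0.018,"y":0,"z":-0.017,"yaw":0},{"hand":-1,"x":0.017,"y":0,"z":-0.016,"yaw":0},{"hand":-1,"x":0.005,"y":0,"z":-0.005,"yaw":0},{"hand":-1,"x":0.005,"y":0,"z":-0.005,"yaw":0},{"hand":-1,"x":0.005,"y":0,"z":-0.005,"yaw":0}], "newtons": 60}}

```text
clock: 13.15
eef_pos: [563.1, 50.3, 224.2]
eef_rot: [-3.141, -0.8, 0.696]
wrist_force: [0.9, -0.1, -3.2]
finger_gap: 12.9
finger_force: 59.9
```

```bash
python3 - <<'E'
from plan import *
from cell import camera
import cv2
p,r,s=rep();print(s['finger_gap'],s['finger_force'],s['wrist_force'])
a=camera("wrist");b=camera("scene")
c=np.hstack([a[60:310,140:400],b[60:310,170:430]]);cv2.imwrite("pics/l1.png",cv2.resize(c[:,:,::-1],(800,385)))
E
```

```text
t 13.15 p [563.1, 50.3, 224.2] lean 0.8 at 40.0 xhead 39.9 yhead -50.1 yz -0.001 q [-0.295, 0.038, 1.946, 0.896, 0.878, 0.08]
12.935311774967833 59.946128726005554 [ 0.913922   -0.11278105 -3.18615679]
```

View pics/l1.png

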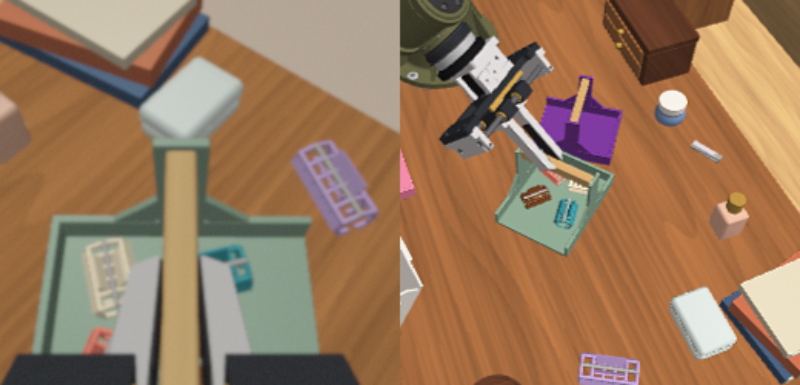

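The tray is held level (3.2 N on the wrist) with all claws on it: cream (107,275), teal (228,268), coral (100,345) and brown in the scene half. Next I carry it to the bin.

Request:
{"method": "arm_command", "body": {"targets": [{"hand":-1,"x":-0.005,"y":0.005,"z":-0.007,"yaw":0},{"hand":-1,"x":-0.007,"y":0.006,"z":-0.01,"yaw":0.02},{"hand":-1,"x":-0.01,"y":0.01,"z":-0.014,"yaw":0.029},{"hand":-1,"x":-0.009,"y":0.01,"z":-0.014,"yaw":0.029},{"hand":-1,"x":-0.009,"y":0.01,"z":-0.014,"yaw":0.029},{"hand":-1,"x":-0.009,"y":0.011,"z":-0.014,"yaw":0.029},{"hand":-1,"x":-0.008,"y":0.011,"z":-0.015,"yaw":0.029},{"hand":-1,"x":-0.008,"y":0.011,"z":-0.014,"yaw":0.029},{"hand":-1,"x":-0.008,"y":0.011,"z":-0.015,"yaw":0.029},{"hand":-1,"x":-0.007,"y":0.011,"z":-0.014,"yaw":0.029}]}}

```text
clock: 14.25
eef_pos: [498.6, -118.5, 251.4]
eef_rot: [-2.889, -0.768, 0.341]
wrist_force: [-0.0, 0.0, -2.4]
finger_gap: 13.1
finger_force: 60.0
```

Request:
{"method": "arm_command", "body": {"targets": [{"hand":-1,"x":-0.007,"y":0.011,"z":-0.015,"yaw":0.025},{"hand":-1,"x":-0.004,"y":0.007,"z":-0.009,"yaw":0.01},{"hand":-1,"x":-0.003,"y":0.005,"z":-0.006,"yaw":0.01},{"hand":-1,"x":-0.002,"y":0.004,"z":-0.004,"yaw":0},{"hand":-1,"x":0,"y":0,"z":0,"yaw":0}]}}

```text
clock: 14.75
eef_pos: [482.5, -160.0, 259.1]
eef_rot: [-2.849, -0.757, 0.283]
wrist_force: [0.0, -0.2, -2.6]
finger_gap: 13.4
finger_force: 60.0
```

```bash
python3 - <<'E'
from plan import *
from cell import camera
import cv2
p,r,s=rep();R=Ro.from_euler('xyz',r);t,Q=tray(p,R)
print("lip housing",Rb.inv().apply(t+Q.apply([75,0,5])-B).round(1),"v",Q.inv().apply([0,0,1]).round(3))
a=camera("scene");b=camera("side")
c=np.hstack([a[130:330,60:320],b[60:260,200:460]]);cv2.imwrite("pics/l2.png",cv2.resize(c[:,:,::-1],(800,308),interpolation=cv2.INTER_CUBIC))
E
```

```text
t 14.75 p [482.5, -160.0, 259.1] lean 0.801 at 39.9 xhead 16.2 yhead -62.1 yz -0.209 q [-0.825, 0.056, 1.841, 0.836, 1.311, 0.09]
lip housing [-83.1 -15.4 175.4] v [-0.21  -0.022  0.977]
```

View pics/l2.png

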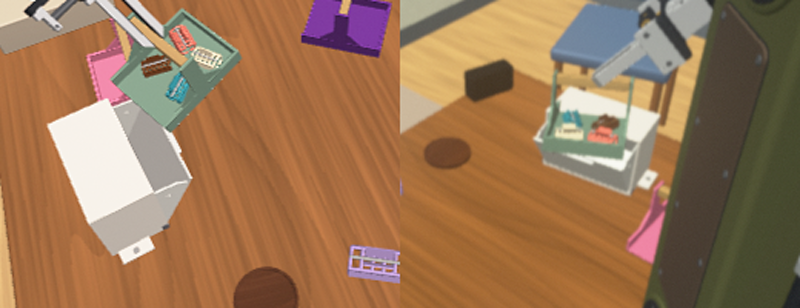

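```bash
python3 - <<'E'
from plan import *
p,r,s=rep();R=Ro.from_euler('xyz',r);t,Q=tray(p,R);Z=lambda y:Ro.from_rotvec([0,0,y])
for y in(60,0,-60): print(proj("scene",t+Q.apply([75,y,5])).round(0),end=' ')
print("bin edge pred",[proj("scene",B+Rb.apply([-115,y,92])).round(0).tolist() for y in(-86,86)])
b=tcp_for_lip([-82,-15,110],R);way=[(b,0,.025)]
for y in np.arange(.1,.81,.1): way.append((tcp_for_lip([-82,-15,105],R*Z(y)),.1))
o=rows(p,r,way,wmax=.05);show(o)
E
```

```text
t 14.85 p [482.6, -159.4, 259.1] lean 0.801 at 39.9 xhead 16.2 yhead -62.1 yz -0.21 q [-0.824, 0.056, 1.842, 0.836, 1.31, 0.09]
[170. 214.] [151. 199.] [134. 184.] bin edge pred [[160.0, 191.0], [189.0, 245.0]]
[{"hand":1,"x":-0.015,"y":0.005,"z":0.015,"yaw":0},{"hand":1,"x":-0.015,"y":0.005,"z":0.015,"yaw":0},{"hand":1,"x":-0.015,"y":0.005,"z":0.015,"yaw":0},{"hand":1,"x":0.002,"y":0.004,"z":0.002,"yaw":0.05},{"hand":1,"x":0.002,"y":0.004,"z":0.001,"yaw":0.05},{"hand":1,"x":0.004,"y":0.003,"z":0,"yaw":0.05},{"hand":1,"x":0.003,"y":0.003,"z":0,"yaw":0.05},{"hand":1,"x":0.004,"y":0.003,"z":0,"yaw":0.05},{"hand":1,"x":0.004,"y":0.003,"z":0,"yaw":0.05},{"hand":1,"x":0.003,"y":0.003,"z":0,"yaw":0.05}]
[{"hand":1,"x":0.004,"y":0.003,"z":0,"yaw":0.05},{"hand":1,"x":0.004,"y":0.003,"z":0,"yaw":0.05},{"hand":1,"x":0.003,"y":0.003,"z":0,"yaw":0.05},{"hand":1,"x":0.004,"y":0.003,"z":0,"yaw":0.05},{"hand":1,"x":0.004,"y":0.003,"z":0,"yaw":0.05},{"hand":1,"x":0.003,"y":0.003,"z":0,"yaw":0.05},{"hand":1,"x":0.004,"y":0.004,"z":0,"yaw":0.05},{"hand":1,"x":0.004,"y":0.003,"z":0,"yaw":0.05},{"hand":1,"x":0.003,"y":0.003,"z":0,"yaw":0.05}]
```

Request:
{"method": "arm_command", "body": {"targets": [{"hand":-1,"x":-0.015,"y":0.005,"z":0.015,"yaw":0},{"hand":-1,"x":-0.015,"y":0.005,"z":0.015,"yaw":0},{"hand":-1,"x":-0.015,"y":0.005,"z":0.015,"yaw":0},{"hand":-1,"x":0.002,"y":0.004,"z":0.002,"yaw":0.05},{"hand":-1,"x":0.002,"y":0.004,"z":0.001,"yaw":0.05},{"hand":-1,"x":0.004,"y":0.003,"z":0,"yaw":0.05},{"hand":-1,"x":0.003,"y":0.003,"z":0,"yaw":0.05},{"hand":-1,"x":0.004,"y":0.003,"z":0,"yaw":0.05},{"hand":-1,"x":0.004,"y":0.003,"z":0,"yaw":0.05},{"hand":-1,"x":0.003,"y":0.003,"z":0,"yaw":0.05}]}}

```text
clock: 15.85
eef_pos: [509.7, -178.2, 199.0]
eef_rot: [-2.585, -0.61, -0.13]
wrist_force: [0.1, 0.8, -2.4]
finger_gap: 13.2
finger_force: 60.0
```

Request:
{"method": "arm_command", "body": {"targets": [{"hand":-1,"x":0.004,"y":0.003,"z":0,"yaw":0.05},{"hand":-1,"x":0.004,"y":0.003,"z":0,"yaw":0.05},{"hand":-1,"x":0.003,"y":0.003,"z":0,"yaw":0.05},{"hand":-1,"x":0.004,"y":0.003,"z":0,"yaw":0.05},{"hand":-1,"x":0,"y":0,"z":0,"yaw":0},{"hand":-1,"x":0,"y":0,"z":0,"yaw":0},{"hand":-1,"x":0.004,"y":0.003,"z":0,"yaw":0.05},{"hand":-1,"x":0.003,"y":0.003,"z":0,"yaw":0.05},{"hand":-1,"x":0.004,"y":0.004,"z":0,"yaw":0.05},{"hand":-1,"x":0,"y":0,"z":0,"yaw":0}]}}

```text
clock: 16.85
eef_pos: [532.3, -203.4, 200.5]
eef_rot: [-2.428, -0.401, -0.451]
wrist_force: [0.5, 0.6, -1.8]
finger_gap: 13.5
finger_force: 60.0
```

Request:
{"method": "arm_command", "body": {"targets": [{"hand":-1,"x":0.004,"y":0.003,"z":0,"yaw":0.05},{"hand":-1,"x":0.003,"y":0.003,"z":0,"yaw":0.05},{"hand":-1,"x":0,"y":0,"z":0,"yaw":0},{"hand":-1,"x":0,"y":0,"z":0,"yaw":0},{"hand":-1,"x":0,"y":0,"z":0,"yaw":0}]}}

```text
clock: 17.35
eef_pos: [537.1, -210.8, 199.7]
eef_rot: [-2.4, -0.336, -0.529]
wrist_force: [-0.2, 0.2, -3.3]
finger_gap: 13.4
finger_force: 60.0
```

```bash
python3 - <<'E'
from plan import *
from cell import camera
import cv2
p,r,s=rep();R=Ro.from_euler('xyz',r);t,Q=tray(p,R)
print("lip housing",Rb.inv().apply(t+Q.apply([75,0,5])-B).round(1),"v",Q.inv().apply([0,0,1]).round(3),s['wrist_force'])
a=camera("scene");b=camera("side")
c=np.hstack([a[130:330,60:320],b[60:260,200:460]]);cv2.imwrite("pics/l3.png",cv2.resize(c[:,:,::-1],(800,308),interpolation=cv2.INTER_CUBIC))
E
```

```text
t 17.35 p [537.1, -210.8, 199.7] lean 0.801 at 39.9 xhead -30.3 yhead -103.5 yz -0.638 q [-0.814, 0.288, 1.716, 0.863, 1.233, 0.811]
lip housing [-81.6 -15.8 105.2] v [-0.639 -0.27   0.721] [-0.1763477   0.23322234 -3.28241917]
```

View pics/l3.png

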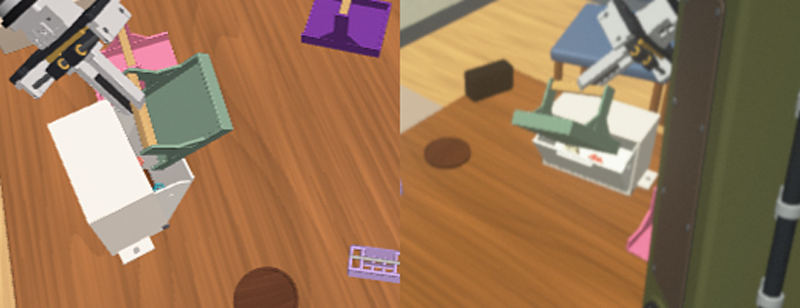

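Coral, teal and brown show in the bucket and the visible part of the tray is empty; cream is hidden. I'll lift the tray straight up and check.

```bash
python3 - <<'E'
from plan import *
p,r,s=rep()
show(rows(p,r,[(p+[0,0,100],0,.04)]))
E
```

```text
t 17.45 p [537.2, -210.9, 199.7] lean 0.801 at 39.9 xhead -30.4 yhead -103.6 yz -0.638 q [-0.814, 0.288, 1.716, 0.863, 1.233, 0.812]
[{"hand":1,"x":0.011,"y":-0.021,"z":-0.023,"yaw":0},{"hand":1,"x":0.011,"y":-0.021,"z":-0.023,"yaw":0},{"hand":1,"x":0.011,"y":-0.022,"z":-0.024,"yaw":0}]
```

Request:
{"method": "arm_command", "body": {"targets": [{"hand":-1,"x":0.011,"y":-0.021,"z":-0.023,"yaw":0},{"hand":-1,"x":0.011,"y":-0.021,"z":-0.023,"yaw":0},{"hand":-1,"x":0.011,"y":-0.021,"z":-0.024,"yaw":0},{"hand":-1,"x":0,"y":0,"z":0,"yaw":0}]}}

```text
clock: 17.85
eef_pos: [537.7, -212.5, 304.0]
eef_rot: [-2.401, -0.342, -0.53]
wrist_force: [0.6, -0.3, -3.5]
finger_gap: 13.4
finger_force: 60.0
```

```bash
python3 - <<'E'
from plan import *
from cell import camera
import cv2
p,r,s=rep()
a=camera("scene");b=camera("side");w=camera("wrist")
f=lambda i:cv2.resize(i,(400,300),interpolation=cv2.INTER_CUBIC)
c=np.vstack([np.hstack([f(a[160:280,80:240]),f(b[95:200,270:410])]),np.hstack([f(w),f(b[40:190,200:400])])]);cv2.imwrite("pics/l4.png",c[:,:,::-1])
E
```

```text
t 17.85 p [537.7, -212.5, 304.0] lean 0.802 at 39.5 xhead -30.4 yhead -103.3 yz -0.636 q [-0.816, 0.189, 1.586, 0.818, 1.382, 0.982]
```

View pics/l4.png

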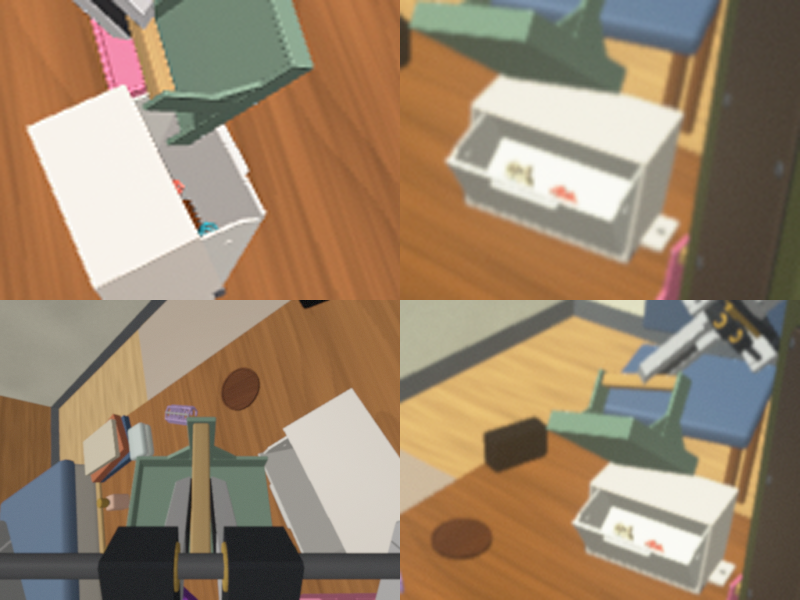

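All four claws are in the bucket: cream (520,172) and coral (563,190) in the side view, brown (192,210) and teal (208,228) in the scene view. The tray is empty, so I'll take it back.

```bash
python3 - <<'E'
from plan import *
p,r,s=rep();R=Ro.from_euler('xyz',r);psi=(R0.inv()*R).as_rotvec();print(psi)
o=rows(p,r,[([490,-110,290],-psi[2],.03),([563.8,50.2,200],0,.035),([563.8,50.2,95],0,.03)],wmax=.09);show(o);feas(o,p,r,s['joints'])
E
```

```text
t 18.0 p [536.7, -211.7, 298.2] lean 0.8 at 40.0 xhead -30.4 yhead -103.7 yz -0.639 q [-0.816, 0.194, 1.593, 0.818, 1.38, 0.98]
[ 3.16049668e-04 -9.22322188e-04  1.09787805e+00]
[{"hand":1,"x":-0.007,"y":-0.005,"z":0.002,"yaw":-0.084},{"hand":1,"x":-0.006,"y":-0.005,"z":0.002,"yaw":-0.084},{"hand":1,"x":-0.006,"y":-0.006,"z":0.002,"yaw":-0.084},{"hand":1,"x":-0.005,"y":-0.006,"z":0.002,"yaw":-0.084},{"hand":1,"x":-0.005,"y":-0.007,"z":0.002,"yaw":-0.084},{"hand":1,"x":-0.004,"y":-0.007,"z":0.002,"yaw":-0.084},{"hand":1,"x":-0.004,"y":-0.008,"z":0.002,"yaw":-0.084},{"hand":1,"x":-0.003,"y":-0.008,"z":0.002,"yaw":-0.084},{"hand":1,"x":-0.003,"y":-0.008,"z":0.002,"yaw":-0.084},{"hand":1,"x":-0.002,"y":-0.008,"z":0.002,"yaw":-0.084}]
[{"hand":1,"x":-0.001,"y":-0.008,"z":0.002,"yaw":-0.084},{"hand":1,"x":-0,"y":-0.009,"z":0.002,"yaw":-0.084},{"hand":1,"x":0,"y":-0.008,"z":0.003,"yaw":-0.084},{"hand":1,"x":0.008,"y":-0.013,"z":0.029,"yaw":0},{"hand":1,"x":0.008,"y":-0.013,"z":0.03,"yaw":0},{"hand":1,"x":0.008,"y":-0.012,"z":0.029,"yaw":0},{"hand":1,"x":0.007,"y":-0.013,"z":0.03,"yaw":0},{"hand":1,"x":0.008,"y":-0.012,"z":0.029,"yaw":0},{"hand":1,"x":0.007,"y":-0.013,"z":0.03,"yaw":0},{"hand":1,"x":-0.019,"y":0,"z":0.018,"yaw":0}]
[{"hand":1,"x":-0.019,"y":0,"z":0.018,"yaw":0},{"hand":1,"x":-0.019,"y":0,"z":0.019,"yaw":0},{"hand":1,"x":-0.018,"y":0.001,"z":0.018,"yaw":0}]
end q [-0.19, 0.24, 1.94, 1.06, 0.69, -0.07] worst 0.0 max dq/row 0.118
```

Request:
{"method": "arm_command", "body": {"targets": [{"hand":-1,"x":-0.007,"y":-0.005,"z":0.002,"yaw":-0.084},{"hand":-1,"x":-0.006,"y":-0.005,"z":0.002,"yaw":-0.084},{"hand":-1,"x":-0.006,"y":-0.006,"z":0.002,"yaw":-0.084},{"hand":-1,"x":-0.005,"y":-0.006,"z":0.002,"yaw":-0.084},{"hand":-1,"x":-0.005,"y":-0.007,"z":0.002,"yaw":-0.084},{"hand":-1,"x":-0.004,"y":-0.007,"z":0.002,"yaw":-0.084},{"hand":-1,"x":-0.004,"y":-0.008,"z":0.002,"yaw":-0.084},{"hand":-1,"x":-0.003,"y":-0.008,"z":0.002,"yaw":-0.084},{"hand":-1,"x":-0.003,"y":-0.008,"z":0.002,"yaw":-0.084},{"hand":-1,"x":-0.002,"y":-0.008,"z":0.002,"yaw":-0.084}]}}

```text
clock: 19.0
eef_pos: [500.2, -133.6, 291.5]
eef_rot: [-2.886, -0.767, 0.339]
wrist_force: [-0.2, -0.6, -2.3]
finger_gap: 13.3
finger_force: 60.0
```

Request:
{"method": "arm_command", "body": {"targets": [{"hand":-1,"x":-0.001,"y":-0.008,"z":0.002,"yaw":-0.084},{"hand":-1,"x":0,"y":-0.009,"z":0.002,"yaw":-0.084},{"hand":-1,"x":0,"y":-0.008,"z":0.003,"yaw":-0.084},{"hand":-1,"x":0.008,"y":-0.013,"z":0.029,"yaw":0},{"hand":-1,"x":0.008,"y":-0.013,"z":0.03,"yaw":0},{"hand":-1,"x":0.008,"y":-0.012,"z":0.029,"yaw":0},{"hand":-1,"x":0.007,"y":-0.013,"z":0.03,"yaw":0},{"hand":-1,"x":0.008,"y":-0.012,"z":0.029,"yaw":0},{"hand":-1,"x":0.007,"y":-0.013,"z":0.03,"yaw":0},{"hand":-1,"x":0,"y":0,"z":0,"yaw":0}]}}

```text
clock: 20.0
eef_pos: [562.8, 52.7, 196.9]
eef_rot: [-3.131, -0.797, 0.689]
wrist_force: [0.3, 0.1, -2.0]
finger_gap: 13.4
finger_force: 59.9
```

```bash
python3 - <<'E'
from plan import *
p,r,s=rep();R=Ro.from_euler('xyz',r);psi=(R0.inv()*R).as_rotvec();print(psi)
o=rows(p,r,[([563.8,50.2,95],-psi[2],.03),([563.8,50.2,75.5],0,.01)],wmax=.09);show(o);feas(o,p,r,s['joints'])
E
```

```text
t 20.0 p [562.8, 52.7, 196.9] lean 0.797 at 40.3 xhead 39.5 yhead -50.1 yz -0.008 q [-0.291, 0.076, 1.975, 0.939, 0.838, 0.02]
[ 0.00544304 -0.00385272  0.00652822]
[{"hand":1,"x":-0.018,"y":0.001,"z":0.018,"yaw":-0.002},{"hand":1,"x":-0.018,"y":0.001,"z":0.018,"yaw":-0.002},{"hand":1,"x":-0.019,"y":0.001,"z":0.017,"yaw":-0.002},{"hand":1,"x":-0.018,"y":0,"z":0.018,"yaw":-0.002},{"hand":1,"x":-0.007,"y":0,"z":0.007,"yaw":0},{"hand":1,"x":-0.007,"y":0,"z":0.006,"yaw":0}]
end q [-0.19, 0.27, 1.95, 1.1, 0.68, -0.13] worst 0.0 max dq/row 0.113
```

Request:
{"method": "arm_command", "body": {"targets": [{"hand":-1,"x":-0.018,"y":0.001,"z":0.018,"yaw":-0.002},{"hand":-1,"x":-0.018,"y":0.001,"z":0.018,"yaw":-0.002},{"hand":-1,"x":-0.019,"y":0.001,"z":0.017,"yaw":-0.002},{"hand":-1,"x":-0.018,"y":0,"z":0.018,"yaw":-0.002},{"hand":-1,"x":-0.007,"y":0,"z":0.007,"yaw":0},{"hand":-1,"x":-0.006,"y":0,"z":0.006,"yaw":0},{"hand":-1,"x":0,"y":0,"z":0,"yaw":0},{"hand":-1,"x":0,"y":0,"z":0,"yaw":0}]}}

```text
clock: 20.8
eef_pos: [566.0, 47.5, 80.3]
eef_rot: [3.138, -0.8, 0.701]
wrist_force: [-0.4, 0.1, -1.9]
finger_gap: 12.9
finger_force: 59.9
```

```bash
python3 - <<'E'
from plan import *
p,r,s=rep();R=Ro.from_euler('xyz',r);psi=(R0.inv()*R).as_rotvec();print(psi,s['wrist_force'])
E
```

```text
t 20.8 p [566.0, 47.5, 80.3] lean 0.8 at 39.9 xhead 40.1 yhead -50.0 yz 0.002 q [-0.3, 0.294, 2.055, 1.218, 0.697, -0.377]
[-9.01194853e-05 -7.81586349e-04 -1.90682525e-03] [-0.44604157  0.10146463 -1.93403368]
```

Request:
{"method": "arm_command", "body": {"targets": [{"hand":-1,"x":-0.002,"y":0,"z":0.002,"yaw":0},{"hand":-1,"x":-0.002,"y":0,"z":0.002,"yaw":0},{"hand":-1,"x":0,"y":0,"z":0,"yaw":0},{"hand":-1,"x":0,"y":0,"z":0,"yaw":0}]}}

```text
clock: 21.2
eef_pos: [566.4, 47.8, 75.0]
eef_rot: [3.137, -0.801, 0.702]
wrist_force: [-0.2, -0.3, -2.1]
finger_gap: 13.1
finger_force: 59.9
```

Request:
{"method": "arm_command", "body": {"targets": [{"hand":-1,"x":-0.001,"y":0,"z":0.001,"yaw":0},{"hand":-1,"x":0,"y":0,"z":0,"yaw":0},{"hand":-1,"x":-0.001,"y":0,"z":0.001,"yaw":0},{"hand":-1,"x":0,"y":0,"z":0,"yaw":0}]}}

```text
clock: 21.6
eef_pos: [567.7, 48.1, 74.7]
eef_rot: [3.135, -0.805, 0.704]
wrist_force: [-7.1, -0.3, 20.4]
finger_gap: 13.2
finger_force: 60.0
```

Request:
{"method": "arm_command", "body": {"targets": [{"hand":-1,"x":0.001,"y":0,"z":-0.001,"yaw":0},{"hand":0,"x":0,"y":0,"z":0,"yaw":0},{"hand":0,"x":0,"y":0,"z":0,"yaw":0},{"hand":0,"x":0,"y":0,"z":0,"yaw":0},{"hand":0,"x":0,"y":0,"z":0,"yaw":0},{"hand":0,"x":0,"y":0,"z":-0.01,"yaw":0},{"hand":0,"x":0,"y":0,"z":-0.03,"yaw":0},{"hand":0,"x":0,"y":0,"z":-0.04,"yaw":0},{"hand":0,"x":0,"y":0,"z":-0.04,"yaw":0}]}}

```text
clock: 22.5
eef_pos: [498.7, -7.9, 157.8]
eef_rot: [3.139, -0.799, 0.701]
wrist_force: [1.2, 0.5, 0.3]
finger_gap: 47.1
finger_force: 0.0
```

```bash
python3 - <<'E'
from plan import *
p,r,s=rep();R=Ro.from_euler('xyz',r);print(s['finger_gap'])
print("pink handle",onz("scene",(139,143),96).round(0),onz("scene",(146,170),96).round(0))
H=lambda h:B+Rb.apply(np.array(h,float))
def arc(th,out=0,y=20,dz=-6):
    a,b=-14-out,107;x=-42+a*np.cos(th)-b*np.sin(th);z=8+b*np.cos(th)+a*np.sin(th);return H([x-19,y,z+dz])
print("tray now? start push",arc(.68,20).round(0),"end",arc(0).round(0))
o=rows(p,r,[(H([-190,20,200]),0),(H([-175,20,100]),0,.04),(arc(.68,18),0,.03)]);show(o);pe,Re=feas(o,p,r,s['joints'])
E
```

```text
t 22.5 p [498.7, -7.9, 157.8] lean 0.799 at 39.9 xhead 40.2 yhead -49.9 yz 0.002 q [-0.498, 0.039, 2.124, 0.996, 0.918, -0.242]
47.089556471145364
pink handle [ 252. -215.   96.] [ 348. -217.   96.]
tray now? start push [ 520. -143.   64.] end [ 533. -221.  109.]
[{"hand":1,"x":-0.002,"y":0.029,"z":-0.022,"yaw":0},{"hand":1,"x":-0.002,"y":0.029,"z":-0.023,"yaw":0},{"hand":1,"x":-0.003,"y":0.028,"z":-0.022,"yaw":0},{"hand":1,"x":-0.026,"y":0.004,"z":0.021,"yaw":0},{"hand":1,"x":-0.025,"y":0.005,"z":0.022,"yaw":0},{"hand":1,"x":-0.026,"y":0.004,"z":0.021,"yaw":0},{"hand":1,"x":-0.016,"y":0.009,"z":0.008,"yaw":0},{"hand":1,"x":-0.016,"y":0.01,"z":0.009,"yaw":0}]
end q [-0.62, 0.32, 1.91, 1.01, 0.96, -0.38] worst 0.0 max dq/row 0.177
```

Request:
{"method": "arm_command", "body": {"targets": [{"hand":-1,"x":-0.002,"y":0.029,"z":-0.022,"yaw":0},{"hand":-1,"x":-0.002,"y":0.029,"z":-0.022,"yaw":0},{"hand":-1,"x":-0.003,"y":0.028,"z":-0.022,"yaw":0},{"hand":-1,"x":-0.026,"y":0.004,"z":0.021,"yaw":0},{"hand":-1,"x":-0.025,"y":0.005,"z":0.022,"yaw":0},{"hand":-1,"x":-0.026,"y":0.004,"z":0.021,"yaw":0},{"hand":-1,"x":-0.01,"y":0.006,"z":0.005,"yaw":0},{"hand":-1,"x":0,"y":0,"z":0,"yaw":0},{"hand":-1,"x":0,"y":0,"z":0,"yaw":0}]}}

```text
clock: 23.4
eef_pos: [519.4, -128.8, 88.5]
eef_rot: [3.137, -0.801, 0.702]
wrist_force: [-0.7, -0.5, -0.2]
finger_gap: 0.7
finger_force: 0.0
```

```bash
python3 - <<'E'
from plan import *
from cell import camera
import cv2
p,r,s=rep();print("tcp in housing",Rb.inv().apply(p-B).round(1),s['finger_gap'],s['wrist_force'].round(1))
H=lambda h:B+Rb.apply(np.array(h,float))
def arc(th,out=0,y=20,dz=-6):
    a,b=-14-out,107;x=-42+a*np.cos(th)-b*np.sin(th);z=8+b*np.cos(th)+a*np.sin(th);return H([x-19,y,z+dz])
o=rows(p,r,[(arc(.68,4),0,.02)]+[(arc(t),0) for t in(.6,.5,.4,.3,.2,.1,0)],vmax=.02);show(o);feas(o,p,r,s['joints'])
a=camera("scene");b=camera("side");f=lambda i:cv2.resize(i,(400,300),interpolation=cv2.INTER_CUBIC)
c=np.hstack([f(a[140:290,80:280]),f(b[95:245,210:410])]);cv2.imwrite("pics/l5.png",c[:,:,::-1])
E
```

```text
t 23.4 p [519.4, -128.8, 88.5] lean 0.801 at 39.8 xhead 40.2 yhead -50.0 yz 0.003 q [-0.716, 0.333, 1.973, 1.015, 0.987, -0.503]
tcp in housing [-168.3   22.    88.5] 0.6709485065351679 [-0.7 -0.5 -0.2]
[{"hand":1,"x":-0.01,"y":0.011,"z":-0,"yaw":0},{"hand":1,"x":-0.011,"y":0.01,"z":-0.001,"yaw":0},{"hand":1,"x":0.003,"y":0.008,"z":-0.009,"yaw":0},{"hand":1,"x":0.002,"y":0.008,"z":-0.008,"yaw":0},{"hand":1,"x":0.001,"y":0.007,"z":-0.007,"yaw":0},{"hand":1,"x":-0,"y":0.009,"z":-0.007,"yaw":0},{"hand":1,"x":-0.001,"y":0.008,"z":-0.006,"yaw":0},{"hand":1,"x":-0.001,"y":0.009,"z":-0.006,"yaw":0},{"hand":1,"x":-0.003,"y":0.009,"z":-0.005,"yaw":0}]
end q [-0.72, 0.36, 1.74, 0.92, 1.1, -0.32] worst 0.0 max dq/row 0.161
```

View pics/l5.png

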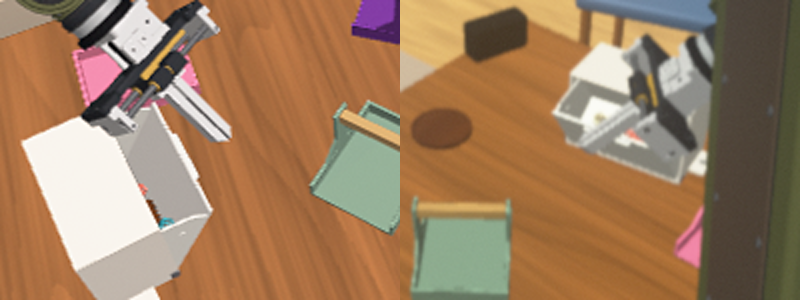

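The tray stands upright at its old spot. The closed fingers, with their tip at (230,135) in the left half, are outside the bucket front. I'll push slowly along the arc.

Request:
{"method": "arm_command", "body": {"targets": [{"hand":-1,"x":-0.01,"y":0.011,"z":0,"yaw":0},{"hand":-1,"x":-0.01,"y":0.01,"z":-0.001,"yaw":0},{"hand":-1,"x":0.003,"y":0.008,"z":-0.009,"yaw":0},{"hand":-1,"x":0.002,"y":0.008,"z":-0.008,"yaw":0},{"hand":-1,"x":0.001,"y":0.007,"z":-0.007,"yaw":0},{"hand":-1,"x":0,"y":0.009,"z":-0.007,"yaw":0},{"hand":-1,"x":-0.001,"y":0.008,"z":-0.006,"yaw":0},{"hand":-1,"x":-0.001,"y":0.008,"z":-0.006,"yaw":0}]}}

```text
clock: 24.3
eef_pos: [531.2, -209.8, 107.5]
eef_rot: [3.137, -0.801, 0.702]
wrist_force: [0.2, -0.4, -0.6]
finger_gap: 0.5
finger_force: 0.0
```

```bash
python3 - <<'E'
from plan import *
p,r,s=rep();print("tcp in housing",Rb.inv().apply(p-B).round(1),s['wrist_force'].round(1))
R=Ro.from_euler('xyz',r)
print("5mm in x_h:",R.inv().apply(Rb.apply([5,0,0])).round(1))
E
```

```text
t 24.3 p [531.2, -209.8, 107.5] lean 0.801 at 39.9 xhead 40.2 yhead -50.0 yz 0.003 q [-0.821, 0.41, 1.799, 0.929, 1.109, -0.464]
tcp in housing [-86.6  20.3 107.5] [ 0.2 -0.4 -0.6]
5mm in x_h: [-1.8  4.3 -1.8]
```

Continue in small steps until the force rises.

Request:
{"method": "arm_command", "body": {"targets": [{"hand":-1,"x":-0.002,"y":0.005,"z":-0.002,"yaw":0},{"hand":-1,"x":-0.002,"y":0.005,"z":-0.002,"yaw":0},{"hand":-1,"x":0,"y":0,"z":0,"yaw":0},{"hand":-1,"x":0,"y":0,"z":0,"yaw":0}]}}

```text
clock: 24.7
eef_pos: [533.1, -220.0, 106.8]
eef_rot: [3.138, -0.801, 0.701]
wrist_force: [0.1, -0.8, -0.1]
finger_gap: 0.2
finger_force: 0.0
```

Request:
{"method": "arm_command", "body": {"targets": [{"hand":-1,"x":-0.001,"y":0.002,"z":-0.001,"yaw":0},{"hand":-1,"x":-0.001,"y":0.002,"z":-0.001,"yaw":0},{"hand":-1,"x":0,"y":0,"z":0,"yaw":0},{"hand":-1,"x":0,"y":0,"z":0,"yaw":0}]}}

```text
clock: 25.1
eef_pos: [533.3, -223.5, 106.8]
eef_rot: [3.141, -0.802, 0.702]
wrist_force: [0.4, 9.0, 1.3]
finger_gap: 0.8
finger_force: 4.1
```

```bash
python3 - <<'E'
from plan import *
p,r,s=rep();print("tcp in housing",Rb.inv().apply(p-B).round(1),s['wrist_force'].round(1))
E
```

```text
t 25.1 p [533.3, -223.5, 106.8] lean 0.802 at 40.2 xhead 40.2 yhead -49.8 yz 0.0 q [-0.837, 0.434, 1.765, 0.918, 1.129, -0.464]
tcp in housing [-72.7  20.1 106.8] [0.4 9.  1.3]
```

Request:
{"method": "arm_command", "body": {"targets": [{"hand":-1,"x":0.004,"y":-0.009,"z":0.004,"yaw":0},{"hand":-1,"x":0.01,"y":-0.025,"z":0.01,"yaw":0},{"hand":-1,"x":0.01,"y":-0.025,"z":0.01,"yaw":0},{"hand":-1,"x":0.028,"y":0,"z":-0.028,"yaw":0},{"hand":-1,"x":0.028,"y":-0.02,"z":-0.028,"yaw":0},{"hand":-1,"x":0.028,"y":-0.02,"z":-0.028,"yaw":0},{"hand":-1,"x":0.028,"y":-0.02,"z":-0.028,"yaw":0},{"hand":-1,"x":0,"y":0,"z":0,"yaw":0}]}}

```text
clock: 25.9
eef_pos: [480.9, -112.7, 270.6]
eef_rot: [3.125, -0.802, 0.711]
wrist_force: [0.5, -0.4, 0.0]
finger_gap: 0.4
finger_force: 0.0
```

```bash
python3 - <<'E'
from plan import *
from cell import camera
import cv2
p,r,s=rep()
a=camera("scene");b=camera("side");f=lambda i:cv2.resize(i,(400,300),interpolation=cv2.INTER_CUBIC)
print("edge pred shut",[proj("scene",B+Rb.apply([-46,y,120])).round(0).tolist() for y in(-86,86)],"pull",[proj("side",B+Rb.apply([-56,y,115])).round(0).tolist() for y in(-35,35)])
c=np.vstack([np.hstack([f(a[160:310,70:270]),f(b[95:200,270:410])]),np.hstack([f(a),f(b)])]);cv2.imwrite("pics/l6.png",c[:,:,::-1])
E
```

```text
t 25.9 p [480.9, -112.7, 270.6] lean 0.802 at 39.4 xhead 40.7 yhead -49.9 yz 0.012 q [-0.748, -0.034, 1.905, 0.843, 1.268, -0.146]
edge pred shut [[130.0, 197.0], [158.0, 254.0]] pull [[333.0, 150.0], [310.0, 142.0]]
```

View pics/l6.png

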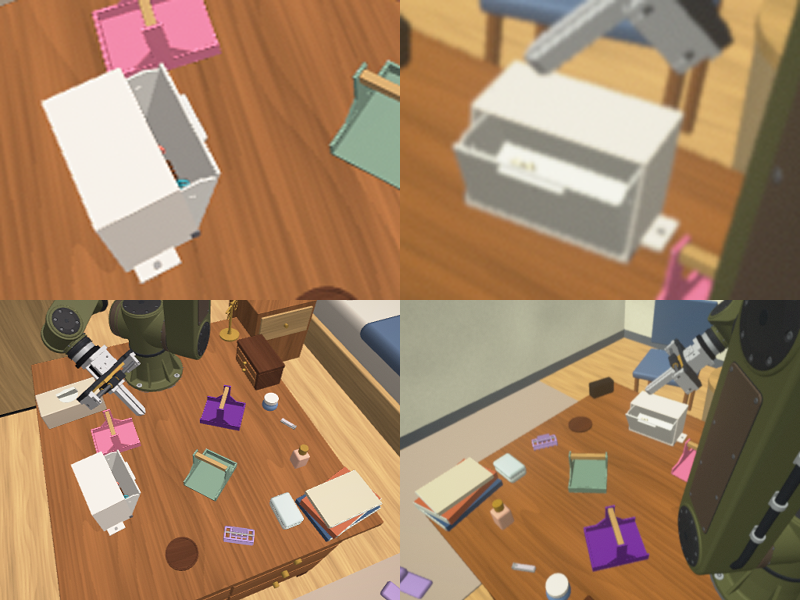

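The bin has only moved part of the way. The edge is now at (177,247)–(151,192) in the scene image: the finger slid over the ledge and met the roof. I'll estimate the tilt and redo the push with the fingertip lower.

```bash
cat >> plan.py <<'E'
H=lambda h:B+Rb.apply(np.array(h,float))
def led(th,a=-14,b=107): return np.array([-42+a*np.cos(th)-b*np.sin(th),0,8+b*np.cos(th)+a*np.sin(th)])
E
python3 - <<'E'
from plan import *
for th in(.68,.6,.5,.4,.3):
    print(th,[proj("scene",H(led(th,-2,112)+[0,y,0])).round(1).tolist() for y in(-86,86)])
p,r,s=rep();push=lambda th,dx=0:H(led(th)+[-25+dx,20,-15])
way=[(H([-170,20,150]),0,.04),(H(led(.55)+[-55,20,-15]),0,.04),(push(.6,-5),0,.02)]+[(push(t),0,.02) for t in(.5,.4,.3,.2,.1,.03)]
o=rows(p,r,way);show(o);feas(o,p,r,s['joints']);print([Rb.inv().apply(w[0]-B).round(0).tolist() for w in way])
E
```

```text
0.68 [[159.3, 190.9], [188.6, 244.8]]
0.6 [[156.1, 190.9], [185.4, 245.1]]
0.5 [[152.0, 191.1], [181.1, 245.8]]
0.4 [[147.7, 191.7], [176.7, 246.9]]
0.3 [[143.2, 192.6], [172.0, 248.2]]
t 26.0 p [480.9, -113.2, 266.0] lean 0.801 at 39.8 xhead 40.4 yhead -50.0 yz 0.005 q [-0.749, -0.026, 1.908, 0.843, 1.266, -0.15]
[{"hand":1,"x":-0.018,"y":0.008,"z":0.024,"yaw":0},{"hand":1,"x":-0.018,"y":0.009,"z":0.023,"yaw":0},{"hand":1,"x":-0.017,"y":0.008,"z":0.024,"yaw":0},{"hand":1,"x":-0.018,"y":0.009,"z":0.023,"yaw":0},{"hand":1,"x":-0.027,"y":0.002,"z":0.025,"yaw":0},{"hand":1,"x":-0.027,"y":0.002,"z":0.024,"yaw":0},{"hand":1,"x":-0.005,"y":0.009,"z":-0.002,"yaw":0},{"hand":1,"x":-0.005,"y":0.009,"z":-0.003,"yaw":0},{"hand":1,"x":0,"y":0.011,"z":-0.009,"yaw":0},{"hand":1,"x":0.001,"y":0.008,"z":-0.008,"yaw":0}]
[{"hand":1,"x":0,"y":0.008,"z":-0.007,"yaw":0},{"hand":1,"x":-0,"y":0.009,"z":-0.006,"yaw":0},{"hand":1,"x":-0.002,"y":0.009,"z":-0.006,"yaw":0},{"hand":1,"x":-0.001,"y":0.006,"z":-0.004,"yaw":0}]
end q [-0.71, 0.36, 1.77, 0.93, 1.08, -0.33] worst 0.0 max dq/row 0.144
[[-170.0, 20.0, 150.0], [-165.0, 20.0, 77.0], [-144.0, 20.0, 73.0], [-131.0, 20.0, 80.0], [-122.0, 20.0, 86.0], [-112.0, 20.0, 91.0], [-102.0, 20.0, 95.0], [-92.0, 20.0, 98.0], [-84.0, 20.0, 100.0]]
```

Request:
{"method": "arm_command", "body": {"targets": [{"hand":-1,"x":-0.018,"y":0.008,"z":0.024,"yaw":0},{"hand":-1,"x":-0.018,"y":0.009,"z":0.023,"yaw":0},{"hand":-1,"x":-0.017,"y":0.008,"z":0.024,"yaw":0},{"hand":-1,"x":-0.018,"y":0.009,"z":0.023,"yaw":0},{"hand":-1,"x":-0.027,"y":0.002,"z":0.025,"yaw":0},{"hand":-1,"x":-0.027,"y":0.002,"z":0.024,"yaw":0},{"hand":-1,"x":0,"y":0,"z":0,"yaw":0},{"hand":-1,"x":0,"y":0,"z":0,"yaw":0}]}}

```text
clock: 26.8
eef_pos: [517.4, -132.6, 75.9]
eef_rot: [3.141, -0.8, 0.699]
wrist_force: [0.4, 0.4, -0.1]
finger_gap: 0.3
finger_force: 0.0
```

```bash
python3 - <<'E'
from plan import *
p,r,s=rep();print("tcp in housing",Rb.inv().apply(p-B).round(1));push=lambda th,dx=0:H(led(th)+[-25+dx,20,-15])
way=[(push(.6,-5),0,.02)]+[(push(t),0,.02) for t in(.5,.4,.3,.2,.1,.03)]
o=rows(p,r,way);show(o)
E
```

```text
t 26.8 p [517.4, -132.6, 75.9] lean 0.8 at 40.0 xhead 40.0 yhead -50.0 yz 0.0 q [-0.725, 0.36, 1.974, 1.026, 0.979, -0.534]
tcp in housing [-165.    19.4   75.9]
[{"hand":1,"x":-0.004,"y":0.009,"z":-0.003,"yaw":0},{"hand":1,"x":-0.005,"y":0.009,"z":-0.003,"yaw":0},{"hand":1,"x":0,"y":0.012,"z":-0.009,"yaw":0},{"hand":1,"x":0.001,"y":0.008,"z":-0.008,"yaw":0},{"hand":1,"x":0,"y":0.008,"z":-0.006,"yaw":0},{"hand":1,"x":-0,"y":0.009,"z":-0.007,"yaw":0},{"hand":1,"x":-0.002,"y":0.008,"z":-0.006,"yaw":0},{"hand":1,"x":-0.001,"y":0.007,"z":-0.003,"yaw":0}]
```

Request:
{"method": "arm_command", "body": {"targets": [{"hand":-1,"x":-0.004,"y":0.009,"z":-0.003,"yaw":0},{"hand":-1,"x":-0.005,"y":0.009,"z":-0.003,"yaw":0},{"hand":-1,"x":0,"y":0.012,"z":-0.009,"yaw":0},{"hand":-1,"x":0.001,"y":0.008,"z":-0.008,"yaw":0},{"hand":-1,"x":0,"y":0.008,"z":-0.006,"yaw":0},{"hand":-1,"x":0,"y":0,"z":0,"yaw":0}]}}

```text
clock: 27.4
eef_pos: [527.6, -186.5, 92.0]
eef_rot: [3.134, -0.801, 0.703]
wrist_force: [-0.3, 0.3, -0.4]
finger_gap: 0.4
finger_force: 0.0
```

```bash
cat > edge.py <<'E'
from plan import *
from cell import camera
import cv2
def look(tag):
    a=camera("scene");cv2.imwrite(f"pics/{tag}.png",a[:,:,::-1])
    # grey profile along the motion direction of the panel's near corner region (y_h=+70) at successive tilts
    g=cv2.cvtColor(a,cv2.COLOR_RGB2HSV)
    for y in(75,):
        print(y,[(round(t,2),int(g[tuple(np.round(proj("scene",H(led(t,-2,112)+[0,y,0]))[::-1]).astype(int))][1]),int(g[tuple(np.round(proj("scene",H(led(t,-2,112)+[0,y,0]))[::-1]).astype(int))][2])) for t in np.arange(-.1,.75,.05)])
    p,r,s=rep();print("tcp in housing",Rb.inv().apply(p-B).round(1),s['wrist_force'].round(1))
E
python3 - <<'E'
from edge import *
a=cv2.cvtColor(cv2.imread("pics/scene.png"),cv2.COLOR_BGR2HSV)
print("ref .68",[(round(t,2),a[tuple(np.round(proj("scene",H(led(t,-2,112)+[0,75,0]))[::-1]).astype(int))][1:].tolist()) for t in np.arange(-.1,.75,.05)])
look("e1")
E
```

```text
ref .68 [(np.float64(-0.1), [12, 247]), (np.float64(-0.05), [12, 247]), (np.float64(0.0), [10, 251]), (np.float64(0.05), [21, 160]), (np.float64(0.1), [20, 165]), (np.float64(0.15), [19, 164]), (np.float64(0.2), [19, 164]), (np.float64(0.25), [19, 164]), (np.float64(0.3), [17, 163]), (np.float64(0.35), [19, 164]), (np.float64(0.4), [19, 163]), (np.float64(0.45), [20, 164]), (np.float64(0.5), [19, 163]), (np.float64(0.55), [17, 206]), (np.float64(0.6), [158, 150]), (np.float64(0.65), [160, 158]), (np.float64(0.7), [158, 160])]
75 [(np.float64(-0.1), 11, 249), (np.float64(-0.05), 11, 249), (np.float64(0.0), 10, 254), (np.float64(0.05), 24, 137), (np.float64(0.1), 20, 143), (np.float64(0.15), 20, 143), (np.float64(0.2), 18, 139), (np.float64(0.25), 12, 242), (np.float64(0.3), 161, 179), (np.float64(0.35), 161, 181), (np.float64(0.4), 160, 179), (np.float64(0.45), 158, 168), (np.float64(0.5), 156, 178), (np.float64(0.55), 159, 170), (np.float64(0.6), 160, 155), (np.float64(0.65), 158, 161), (np.float64(0.7), 159, 162)]
t 27.45 p [527.2, -185.6, 91.4] lean 0.801 at 39.8 xhead 40.2 yhead -50.0 yz 0.004 q [-0.793, 0.402, 1.86, 0.962, 1.059, -0.499]
tcp in housing [-111.    20.3   91.4] [ 0.2 -0.6 -0.4]
```

The push is working: the edge detector now reads about 0.27, where it read about 0.57 fully open. I'll continue.

Request:
{"method": "arm_command", "body": {"targets": [{"hand":-1,"x":-0.001,"y":0.009,"z":-0.006,"yaw":0},{"hand":-1,"x":-0.002,"y":0.008,"z":-0.005,"yaw":0},{"hand":-1,"x":-0.001,"y":0.006,"z":-0.004,"yaw":0},{"hand":-1,"x":0,"y":0,"z":0,"yaw":0},{"hand":-1,"x":0,"y":0,"z":0,"yaw":0}]}}

```text
clock: 27.95
eef_pos: [531.4, -211.4, 98.5]
eef_rot: [3.138, -0.801, 0.701]
wrist_force: [-0.3, -0.1, -0.2]
finger_gap: 0.5
finger_force: 0.0
```

```bash
python3 -c "
from edge import *
look('e2')"
```

```text
75 [(np.float64(-0.1), 12, 249), (np.float64(-0.05), 12, 249), (np.float64(0.0), 7, 252), (np.float64(0.05), 153, 163), (np.float64(0.1), 159, 170), (np.float64(0.15), 160, 177), (np.float64(0.2), 158, 177), (np.float64(0.25), 161, 170), (np.float64(0.3), 158, 179), (np.float64(0.35), 160, 182), (np.float64(0.4), 160, 178), (np.float64(0.45), 161, 166), (np.float64(0.5), 159, 176), (np.float64(0.55), 158, 169), (np.float64(0.6), 159, 154), (np.float64(0.65), 157, 162), (np.float64(0.7), 159, 160)]
t 28.0 p [531.3, -211.2, 98.4] lean 0.801 at 39.9 xhead 40.2 yhead -50.0 yz 0.003 q [-0.823, 0.427, 1.8, 0.935, 1.099, -0.481]
tcp in housing [-85.2  20.2  98.4] [-0.7 -0.6  0.6]
```

Request:
{"method": "arm_command", "body": {"targets": [{"hand":-1,"x":-0.001,"y":0.002,"z":-0.001,"yaw":0},{"hand":-1,"x":-0.001,"y":0.002,"z":-0.001,"yaw":0},{"hand":-1,"x":0,"y":0,"z":0,"yaw":0},{"hand":-1,"x":0,"y":0,"z":0,"yaw":0}]}}

```text
clock: 28.4
eef_pos: [531.4, -214.0, 98.3]
eef_rot: [-3.141, -0.802, 0.701]
wrist_force: [0.0, 11.9, -0.1]
finger_gap: 0.4
finger_force: 5.2
```

Request:
{"method": "arm_command", "body": {"targets": [{"hand":-1,"x":0,"y":0.001,"z":0,"yaw":0},{"hand":-1,"x":0,"y":0.001,"z":0,"yaw":0},{"hand":-1,"x":0,"y":0,"z":0,"yaw":0}]}}

```text
clock: 28.7
eef_pos: [531.9, -214.3, 98.0]
eef_rot: [-3.137, -0.803, 0.701]
wrist_force: [-8.7, 17.9, 5.5]
finger_gap: 0.5
finger_force: 9.5
```

```bash
python3 -c "
from edge import *
look('e3')"
```

```text
75 [(np.float64(-0.1), 12, 249), (np.float64(-0.05), 12, 249), (np.float64(0.0), 7, 252), (np.float64(0.05), 153, 163), (np.float64(0.1), 160, 169), (np.float64(0.15), 160, 177), (np.float64(0.2), 158, 177), (np.float64(0.25), 158, 171), (np.float64(0.3), 160, 179), (np.float64(0.35), 159, 181), (np.float64(0.4), 159, 178), (np.float64(0.45), 161, 166), (np.float64(0.5), 156, 176), (np.float64(0.55), 160, 169), (np.float64(0.6), 158, 155), (np.float64(0.65), 159, 160), (np.float64(0.7), 160, 161)]
t 28.75 p [531.9, -214.3, 98.0] lean 0.803 at 40.6 xhead 40.2 yhead -49.6 yz -0.003 q [-0.827, 0.438, 1.787, 0.93, 1.112, -0.48]
tcp in housing [-82.   20.2  98. ] [-8.2 17.8  4.7]
```

Request:
{"method": "arm_command", "body": {"targets": [{"hand":-1,"x":0.002,"y":-0.004,"z":0.002,"yaw":0},{"hand":-1,"x":0.01,"y":-0.02,"z":0.01,"yaw":0},{"hand":-1,"x":0.01,"y":-0.025,"z":0.01,"yaw":0},{"hand":-1,"x":0.028,"y":0,"z":-0.028,"yaw":0},{"hand":-1,"x":0.028,"y":-0.01,"z":-0.028,"yaw":0},{"hand":-1,"x":0.028,"y":-0.01,"z":-0.028,"yaw":0},{"hand":-1,"x":0,"y":0,"z":0,"yaw":0},{"hand":-1,"x":0,"y":0,"z":0,"yaw":0}]}}

```text
clock: 29.55
eef_pos: [511.0, -145.9, 218.1]
eef_rot: [3.135, -0.801, 0.704]
wrist_force: [-0.7, 0.3, -0.2]
finger_gap: 0.3
finger_force: 0.0
```

```bash
python3 - <<'E'
from edge import *
look('e4')
def gm(f):
    h=cv2.cvtColor(cv2.imread(f),cv2.COLOR_BGR2HSV);m=cv2.inRange(h,(60,40,60),(90,140,220));m[:, :200]=0;m[:,340:]=0
    n,l,st,c=cv2.connectedComponentsWithStats(m);k=1+np.argmax(st[1:,4]);return st[k].tolist(),c[k].round(1)
print(gm("pics/scene.png"),gm("pics/e4.png"))
h=cv2.cvtColor(cv2.imread("pics/e4.png"),cv2.COLOR_BGR2HSV)[185:300,85:205]
ref=cv2.cvtColor(cv2.imread("pics/l6.png"),cv2.COLOR_BGR2HSV)
# coral/teal colours near bin
for n,lo,hi in(("coral",(0,110,150),(6,255,255)),("teal",(88,110,60),(104,255,255))): print(n,int(cv2.countNonZero(cv2.inRange(h,lo,hi))))
E
```

```text
75 [(np.float64(-0.1), 12, 248), (np.float64(-0.05), 12, 249), (np.float64(0.0), 7, 252), (np.float64(0.05), 152, 164), (np.float64(0.1), 159, 170), (np.float64(0.15), 160, 177), (np.float64(0.2), 158, 177), (np.float64(0.25), 161, 170), (np.float64(0.3), 159, 178), (np.float64(0.35), 163, 180), (np.float64(0.4), 158, 178), (np.float64(0.45), 160, 166), (np.float64(0.5), 158, 176), (np.float64(0.55), 158, 169), (np.float64(0.6), 157, 154), (np.float64(0.65), 158, 160), (np.float64(0.7), 158, 161)]
t 29.6 p [510.9, -145.8, 217.1] lean 0.801 at 39.9 xhead 40.2 yhead -50.0 yz 0.003 q [-0.757, 0.132, 1.863, 0.871, 1.199, -0.243]
tcp in housing [-153.    10.8  217.1] [-0.4  0.6 -0.4]
([236, 190, 67, 66, 1385], array([266.3, 224.6])) ([236, 191, 67, 66, 1391], array([267.2, 223.8]))
coral 8
teal 0
```

```bash
python3 - <<'E'
import cv2,numpy as np
for f in("scene","e4"):
    h=cv2.cvtColor(cv2.imread(f"pics/{f}.png"),cv2.COLOR_BGR2HSV);m=cv2.inRange(h,(0,110,150),(6,255,255))
    for box in((185,300,85,205),):
        ys,xs=np.nonzero(m[box[0]:box[1],box[2]:box[3]]);print(f,list(zip((xs+box[2]).tolist(),(ys+box[0]).tolist()))[:12])
E
```

```text
scene [(178, 187), (175, 188), (169, 190), (165, 191), (122, 192), (159, 193)]
e4 [(178, 187), (175, 188), (165, 191), (122, 192), (159, 193), (156, 194), (143, 198), (140, 199)]
```

The coral-coloured pixels are only the rim of the pink look-alike, as in the first picture. The bin is shut, the tray is in place, and the arm is clear.

```bash
python3 -c "
from cell import manip
print(manip.sign_off())"
```

```text
the job is handed in; nothing more can be done
None
```

The job is handed in, with no verdict returned: all four claws were seen in the bucket before I closed it, the tray is back upright where it stood, and the bin is shut judging by the finger's stopping point and the edge in the camera image.

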